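# Pin the grinder jar, then hold its lid on the half-way mark

## Task

Get the little grinder ready for a pulse: push the red-headed pin from its wooden block down through the fork and the jar's lug until its head sits on the fork, then drop the bayonet lid fully into the jar's mouth and twist it clockwise (seen from above) until its white pointers stand on the yellow marks, half-way to the red lock marks. Never turn it on into the lock; the lid springs back if let go, so finish while still gripping the lid, held steady on the yellow marks. Leave the other things on the counter where they are.

Things in the scene. Friction and masses are not known exactly. Their poses are not given: they have to be found in the camera images.
- grinder: Small grinder fixed to the counter: white motor base (144 mm across, 46 mm high), aluminium jar (100 mm across) on it, mouth 125 mm above the counter. Origin under its centre, z up. Rim marks in pairs half a turn apart: white at the lug slots (grinder +x and -x), yellow 35 deg (0.61 rad; 14 deg wide) clockwise of white, red 70 deg clockwise = lock. The pin fork sticks out at its -y side.
- jar_mouth (a point): Centre of the jar's mouth, level with the rim on which the lid's cap seats; axes as the grinder's. Inside the mouth is a steel ledge, 7 mm thick, opening 54 mm across, with two lug slots at +x and -x, each 14.5 mm wide and open to 37 mm from the axis; the lugs turn below the ledge.
- fork_top (a point): Centre of the pin hole at the top face of the grinder's grey fork, 92 mm from the grinder's axis and 66 mm above the counter. The hole is 13 mm wide with a 3 mm chamfer and runs straight down through upper tine, jar lug and lower tine, 30 mm in all; it is open below. The fork is 34 mm wide.
- fork_bottom (a point): Centre of the same hole at the underside of the lower tine, 30 mm straight below fork_top.
- lid: Loose bayonet lid, about 160 g: black cap 84 mm across, two white pointers at its edge; blue grip bar on top 64 mm long (lid x), 14 mm wide (y), 30 mm tall; below, a grey hub 48 mm across and 16 mm deep. Origin under the hub's centre, z up: cap underside at 16 mm, cap top at 24, bar top at 54. Starts standing on its hub on the counter. Same after half a turn: either lug fits either slot.
- lid_seat (a point): Centre of the lid cap's underside, 16 mm above the lid's origin; it meets jar_mouth when the lid is fully in. The two orange lugs point along the lid's +x and -x, under the pointers, to 32 mm from the axis, 8 mm wide, in the hub's lowest 7 mm.
- drive_ring (a joint): Spring ring in the jar, rad, turned clockwise by the lid's lugs: 0 at rest, 1.12 at its end. From lugs centred in the slots the lid turns about 0.11 rad freely, then drives it (ring = lid twist - 0.11; 0.50 at yellow). It pushes back with 0.05 N m at first, 0.11 at yellow. The lid cannot turn anticlockwise. The lock's click ball is met from about 0.8 rad of lid twist.
- pin: Loose headed pin, 60 g, standing upright in its block: steel shank 10 mm across, 40 mm long with a 5 mm tapered tip, and a red round head 22 mm across, 30 mm tall. Origin at the tip, z up; head underside at 40 mm, head top at 70 mm.
- pin_head (a point): Centre of the underside of the pin's red head, 40 mm above the pin's tip.
- pin_block: Fixed wooden block, 60 x 60 mm and 45 mm high, with a 13 mm through hole in the middle in which the pin is parked, its head resting on the block. Origin under its centre.
- tiffin: Bystander: round two-tier aluminium tiffin, 114 mm across, with a wire carrier to 143 mm high. Origin under its centre.
- saucer: Bystander: white ceramic saucer, 140 mm across, 18 mm high. Origin under its centre.
- spoon: Bystander: red plastic spoon, 170 mm long, lying flat.
- snack_box: Bystander: green snap-lid snack box, 124 x 102 mm, 55 mm high. Origin under its centre.
- tumbler: Bystander: steel tumbler, 70 mm across, 90 mm high. Origin under its centre.
- spice_jar: Bystander: amber glass spice jar, 56 mm across, 80 mm high. Origin under its centre.
Not all that is in view belongs to the job. Leave any turquoise look-alike of the lid alone.

How it is judged:
By the outcome, as a careful person would: the job done as asked, in the order asked, and still so for the second after the job is handed in, while the arm keeps its last pose, push and grip.
It also fails if it takes over 67 s, if anything falls off the work surface, if the arm or the gripper's body presses on something with over 40 N, if the wrist force passes 120 N, or if a joint passes its speed limit or range.

## Robot

A 7-joint arm with a two-finger parallel gripper is mounted at the origin on the work surface. World frame = base frame: x ahead of the robot, y to its left, z up, the work surface at z = 0. Lengths are in mm, angles in rad, forces in N, time in s.
With the tool pointing down it reaches from about 400 to 875 mm from the base axis. Payload 6.5 kg.
Tool frame: the origin (TCP) lies midway between the tips of the shut fingers; the grasp point (between the pads) lies robot.hold_point_z behind it (robot.hold_point_z is the distance from the TCP to the grasp point, in mm); z points along the fingers, y is the direction in which the jaws open and shut (so a half turn about z gives the same grasp; the last joint's range is limited). The gripper opens to 88 mm and grips with 3 to 60 N. Pads are 18 mm wide; open, the fingers measure 123 mm over their backs; the gripper's body (75 mm by 187 mm) begins 45 mm behind the grasp point.
Start: joints at [1.263, 0.536, -0.004, 1.538, 0.003, 1.067, -0.071], TCP at [155.639, -631.084, 238.716] pointing down, gripper open.
Joint ranges: [-2.7, 2.7], [-0.37, 2.16], [-1.27, 1.26], [0.24, 2.4], [-1.31, 4.45], [0.19, 1.91], [-2.76, 2.76]. Speed limits (rad/s): [2.39, 2.39, 3.14, 3.14, 3.14, 3.14, 3.14].

## Interface

Orientations are given as a 3x3 rotation matrix whose columns are the frame's x, y, z axes.
In Python, from rig import robot gives the robot as it stands.
- The arm moves only by the shell command python3 -m jog 'ROWS'. ROWS is JSON, a list of rows, each an object with "linear": the shift along the tool's x, y, z in m, a list of three; "spin": the turn about the tool's z in degrees; "gripper": the closure in counts, from 0 (fully open) to 255 (shut). A call has 1 to 8 rows; each row shifts and turns the pose as measured when the row begins, along the tool's axes as they then stand; what a row does not reach is not made up. A row lasts 1/8 s, in which the tool goes at most 62.5 mm and 10.7 degrees, less where a joint would pass 70% of its speed; a pose out of reach is approached as far as the arm can. A call is refused whole if a number of a shift passes 0.0625 or a number of a turn 10.7, either way. A call with a gripper value outside its range is refused whole. The fingers move at their own pace and stop on an object; the grip force is fixed at half the most. Time passes only in rows, so rows that do not move let the fingers close. It gives the time, the measured TCP pose, the force and the opening at its end, in the units of the state.
- robot.state(): the state, without advancing time (a new reading comes with each control period).
- robot.grab_frame(name): name is "side" or "top" or "wrist"; returns the picture (420x560x3 uint8, red, green, blue); there is no depth.
- robot.calibration(name): a dict with "mtx" (3x3 intrinsics, pixels), "dist" ([k1, k2, p1, p2, k3] as OpenCV has them; the pictures are not rectified), "world_to_cam" (4x4, takes a point from world to camera coordinates); the wrist camera has in their place "mount" (4x4, takes a point from camera to tool coordinates, whose origin is the TCP and whose axes are the flange's). Camera axes: x right, y down, z forward; pixel columns grow to the right and rows downward; lengths in mm; the calibration is good to about 2 mm. A picture is of the moment at which its call begins: read the wrist's pose just before it. calibration takes no time and is no camera call.
- robot.sign_off(): hands the job in, once; it reports no verdict.
Trained networks look in the newest picture that a camera, given by its name, has taken for a name from the list of things; names that differ only in an ending like _2 or _b are one class to them, and where a whole thing is asked for, a point or a joint stands for the part that bears it (a point fixed in the world has none). Each returns a list of dicts, best first, with "score" (0 to 1); they miss things now and then, are a little off and sometimes report something else, mostly with a low value. They report only what shows in the picture. A call takes as long as a camera call. They do not tell look-alikes from the thing itself.
- robot.spot_in(camera, target): "location" ([row, column] in pixels, amid what is visible of it).
- robot.mark_of(camera, target): "location" ([row, column] in pixels: a listed point, or the origin of a listed thing).
The state is a dict: "time_s": time; "joints": joint angles; "qd": joint speeds; "tau": joint torques, N m; "eef_pos": TCP position; "ee_rot": TCP orientation; "force": force on the tool from outside, world axes, zero at the start; "ft_torque": the same for the moment, N m; "width": finger opening in mm.
Only numpy, scipy, OpenCV 4.12 (cv2) and the standard library are available. Lean on these libraries where they do the work, as an engineer would, in place of code of your own. Each camera call takes 0.05 s, during which the arm holds its last target.

## Working session

There is one attempt and no reset: what is moved stays moved. The work goes in short steps, Python scripts to look and compute and a shell command to move; the robot and the scene stay as the last step left them, time stands still between calls to the robot, and variables do not carry over. Pictures are saved under pics/ and viewed, and the job is handed in when it is done.

```bash
ls; mkdir -p pics; python3 - <<'E'
from rig import robot
import cv2
for c in ["side","top","wrist"]:
    im=robot.grab_frame(c); cv2.imwrite(f"pics/a_{c}.png",im[:,:,::-1])
    k=robot.calibration(c); print(c,{a:(b.tolist() if hasattr(b,'tolist') else b) for a,b in k.items()})
    for n in ["grinder","jar_mouth","fork_top","lid","lid_seat","pin","pin_head","pin_block"]:
        try: print(n,[(round(d['score'],2),[round(v) for v in d['location']]) for d in robot.mark_of(c,n)][:3])
        except Exception as e: print(n,e)
    if c!="top": pass
print(robot.hold_point_z, robot.state())
E
```

```text
pics
side {'mtx': [[398.3894062696461, 0.0, 275.26476093826074], [0.0, 398.3894062696461, 212.155755952808], [0.0, 0.0, 1.0]], 'dist': [-0.08919249468221675, 0.0, 0.0, 0.0, 0.0], 'world_to_cam': [[-0.7323729600193545, -0.6808041836924034, 0.011640914887140776, 405.34285493679147], [-0.42705265467974973, 0.4459504982635841, -0.7866092951583014, 334.41297034456323], [0.5303356272809396, -0.5810626614792777, -0.6173413203983279, 717.1279350427218], [0.0, 0.0, 0.0, 1.0]]}
grinder [(0.88, [288, 198])]
jar_mouth [(0.6, [251, 193])]
fork_top [(0.89, [243, 220]), (0.73, [214, 220])]
lid [(0.88, [259, 280]), (0.83, [261, 350]), (0.82, [233, 314])]
lid_seat [(0.95, [226, 314]), (0.8, [258, 280]), (0.59, [232, 385])]
pin [(0.41, [209, 349]), (0.37, [266, 150])]
pin_head [(0.67, [264, 150]), (0.59, [199, 276]), (0.44, [198, 350])]
pin_block [(0.82, [208, 346]), (0.19, [267, 151])]
top {'mtx': [[501.40799918457776, 0.0, 278.3409442039314], [0.0, 501.40799918457776, 212.558305864376], [0.0, 0.0, 1.0]], 'dist': [-0.17297816525153353, 0.0, 0.0, 0.0, 0.0], 'world_to_cam': [[-0.020464678752707376, -0.
[... 1334 characters left out ...]
3751, -0.07123721]), 'qd': array([ 9.61346868e-04,  1.25759346e-05,  1.11437199e-04, -1.49074138e-03,
        1.10096102e-04,  1.49917891e-03, -9.61000860e-05]), 'tau': array([ 2.84221387e-04, -5.70889986e+01,  9.90369916e-01, -2.51916111e+01,
       -5.61322679e-02,  1.08403066e-02,  4.19836624e-05]), 'eef_pos': array([ 155.62660864, -631.09125797,  238.75459521]), 'ee_rot': array([[ 9.70908421e-01,  2.39451115e-01, -3.90550924e-05],
       [ 2.39451114e-01, -9.70908421e-01, -4.28333823e-05],
       [-4.81754193e-05,  3.22355062e-05, -9.99999998e-01]]), 'force': array([0.43719411, 0.09220715, 0.00832319]), 'ft_torque': array([0.04604082, 0.03312327, 0.01590218]), 'width': 88.50643610235164}
```

```bash
python3 - <<'E'
import cv2
t=cv2.imread('pics/a_top.png');cv2.imwrite('pics/a_top2.png',cv2.resize(t[150:350,100:420],None,fx=2.5,fy=2.5,interpolation=cv2.INTER_CUBIC))
t=cv2.imread('pics/a_side.png');cv2.imwrite('pics/a_side2.png',cv2.resize(t[120:360,80:480],None,fx=2,fy=2,interpolation=cv2.INTER_CUBIC))
E
```

```text
(no output)
```

View pics/a_top2.png

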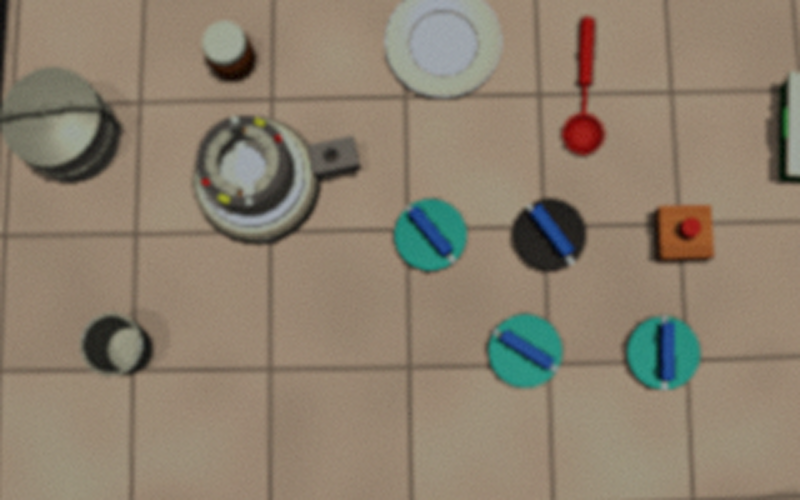

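View pics/a_side2.png

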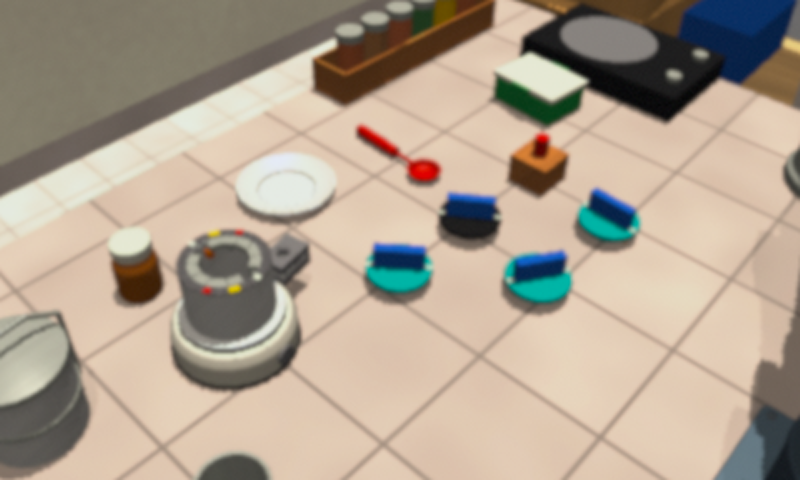

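View pics/a_top.png

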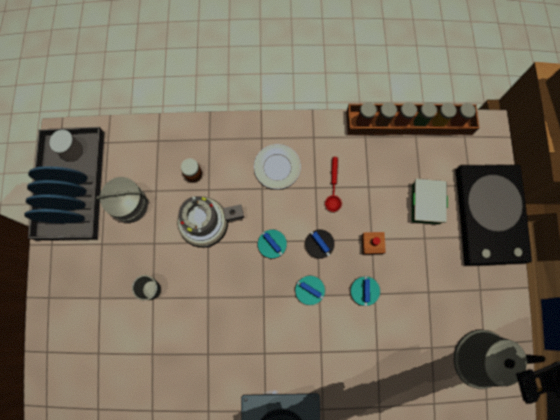

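```bash
cat > h.py <<'E'
import numpy as np, cv2
from rig import robot
def ray(cam,rc,st=None):
    k=robot.calibration(cam)
    p=cv2.undistortPoints(np.array([[[rc[1],rc[0]]]],float),np.array(k['mtx']),np.array(k['dist']))[0,0]
    d=np.array([p[0],p[1],1.])
    if cam=='wrist':
        st=st or robot.state()
        R=np.array(st['ee_rot']);t=np.array(st['eef_pos'])
        M=np.array(k['mount']); return R@M[:3,3]+t, R@M[:3,:3]@d
    W=np.array(k['world_to_cam']);R=W[:3,:3]
    return -R.T@W[:3,3], R.T@d
def onz(cam,rc,z,st=None):
    o,d=ray(cam,rc,st); return o+d*(z-o[2])/d[2]
def proj(cam,P,st=None):
    k=robot.calibration(cam); P=np.atleast_2d(np.array(P,float))
    if cam=='wrist':
        st=st or robot.state()
        R=np.array(st['ee_rot']);t=np.array(st['eef_pos']);M=np.array(k['mount'])
        C=np.eye(4);C[:3,:3]=R@M[:3,:3];C[:3,3]=R@M[:3,3]+t;W=np.linalg.inv(C)
    else: W=np.array(k['world_to_cam'])
    q=P@W[:3,:3].T+W[:3,3]
    u=cv2.projectPoints(q.reshape(-1,1,3),np.zeros(3),np.zeros(3),np.array(k['mtx']),np.array(k['dist']))[0][:,0]
    return u[:,::-1]
def tool(d,st=None):
    "world shift -> tool axes, m"
    st=st or robot.state(); return (np.array(st['ee_rot']).T@np.array(d))/1000
def snap(cam,name,crop=None,f=1.4):
    st=robot.state(); im=robot.grab_frame(cam)[:,:,::-1].copy()
    if crop: im=im[crop[0]:crop[1],crop[2]:crop[3]]
    cv2.imwrite(f'pics/{name}.png',cv2.resize(im,None,fx=f,fy=f,interpolation=cv2.INTER_CUBIC)); return st
def marks(cam,n):
    return [(round(d['score'],2),[round(float(v),1) for v in d['location']]) for d in robot.mark_of(cam,n)]
E
python3 - <<'E'
from h import *
np.set_printoptions(precision=1,suppress=True)
print('fork',onz('top',(210,231),66),onz('side',(243,220),66))
print('jar',onz('top',(216,196),125),onz('side',(251,193),125))
print('lid',onz('top',(243,319),16),onz('side',(233,314),0),onz('side',(226,314),16))
print('pinhead',onz('top',(241,376),45),onz('side',(199,350),45))
print('block',onz('top',(245,371),0),onz('side',(208,346),0))
for n,c in dict(l1=(243,272),l2=(290,310),l3=(291,366)).items(): print(n,onz('top',c,30))
E
```

```text
fork [616.3 125.7  66. ] [618.8 121.6  66. ]
jar [588.4 214.6 125. ] [588.8 216.  125. ]
lid [ 525.9 -121.6   16. ] [ 525.  -121.9    0. ] [ 532.2 -129.    16. ]
pinhead [ 523.5 -280.8   45. ] [ 512.2 -262.7   45. ]
block [ 519.1 -274.7    0. ] [ 526.4 -272.9    0. ]
l1 [526.5  12.8  30. ]
l2 [391.8 -90.6  30. ]
l3 [ 384.8 -247.7   30. ]
```

```bash
cat >> h.py <<'E'
def yaw(st=None):
    st=st or robot.state(); R=np.array(st['ee_rot']); return np.degrees(np.arctan2(R[1,1],R[0,1]))
def plan(target,phi,n=8):
    "prints per-row tool shifts (m) and spin; phi=desired world angle of tool y"
    st=robot.state(); p=np.array(st['eef_pos']); d=(np.array(target)-p); y0=yaw(st)
    dphi=(phi-y0+180)%360-180
    print('from',p.round(1),'yaw',round(y0,1),'d',d.round(1),'dphi',round(dphi,1),'per row norm',round(np.linalg.norm(d)/n,1),'spin/row',round(-dphi/n,2))
    for i in range(n):
        a=np.radians(y0+dphi*i/n); ty=np.array([np.cos(a),np.sin(a),0]); tz=np.array([0,0,-1.]); tx=np.cross(ty,tz)
        s=np.array([tx,ty,tz])@(d/n)/1000
        print([round(float(v),4) for v in s],round(-dphi/n,1))
E
python3 -c "
from h import *
plan((480,-310,200),-60,8)"
```

```text
from [ 155.6 -631.1  238.8] yaw -76.1 d [324.4 321.1 -38.8] dphi 16.1 per row norm 57.3 spin/row -2.02
[0.049, -0.0293, 0.0048] -2.0
[0.05, -0.0275, 0.0048] -2.0
[0.0509, -0.0257, 0.0048] -2.0
[0.0518, -0.0239, 0.0048] -2.0
[0.0526, -0.0221, 0.0048] -2.0
[0.0533, -0.0202, 0.0048] -2.0
[0.054, -0.0183, 0.0048] -2.0
[0.0546, -0.0164, 0.0048] -2.0
```

```bash
python3 -c "
from h import *
plan((500,-290,225),7.9,8)"
```

```text
from [ 155.6 -631.1  238.8] yaw -76.1 d [344.4 341.1 -13.8] dphi 84.0 per row norm 60.6 spin/row -10.51
[0.052, -0.0311, 0.0017] -10.5
[0.0568, -0.0211, 0.0017] -10.5
[0.0597, -0.0104, 0.0017] -10.5
[0.0606, 0.0007, 0.0017] -10.5
[0.0594, 0.0117, 0.0017] -10.5
[0.0563, 0.0224, 0.0017] -10.5
[0.0513, 0.0323, 0.0017] -10.5
[0.0445, 0.0411, 0.0017] -10.5
```

```bash
python3 -m jog '[{"linear":[0.052,-0.031,0.0017],"spin":-10.5,"gripper":0},{"linear":[0.057,-0.021,0.0017],"spin":-10.5,"gripper":0},{"linear":[0.06,-0.01,0.0017],"spin":-10.5,"gripper":0},{"linear":[0.06,0.0007,0.0017],"spin":-10.5,"gripper":0},{"linear":[0.059,0.012,0.0017],"spin":-10.5,"gripper":0},{"linear":[0.056,0.022,0.0017],"spin":-10.5,"gripper":0},{"linear":[0.051,0.032,0.0017],"spin":-10.5,"gripper":0},{"linear":[0.045,0.041,0.0017],"spin":-10.5,"gripper":0}]'
python3 - <<'E'
from h import *
st=snap('wrist','b1'); print(st['time_s'],st['eef_pos'],yaw(st),st['joints'].round(2))
for n in ['pin_head','pin','pin_block']:
    m=marks('wrist',n); print(n,m)
    z=dict(pin_head=45,pin=5,pin_block=0)[n]
    for s,c in m: print(onz('wrist',c,z,st).round(1))
E
```

```text
time_s: 2.35
eef_pos: [500.5, -282.6, 224.7]
ee_rot: [[-0.163, 0.987, 0.001], [0.987, 0.163, -0.008], [-0.008, -0.001, -1.0]]
force: [0.8, -0.3, 0.4]
width: 88.0
2.35 [ 500.49774852 -282.62592759  224.74422619] 9.397063765502335 [ 0.77  0.46 -0.45  1.74  0.24  0.99  0.39]
pin_head [(0.76, [175.9, 301.4]), (0.65, [12.4, 330.5])]
[ 521.3 -272.7   45. ]
[ 519.5 -129.3   45. ]
pin [(0.59, [166.9, 300.6])]
[ 522.8 -271.5    5. ]
pin_block [(0.7, [165.5, 300.1])]
[ 522.4 -270.9    0. ]
```

View pics/b1.png

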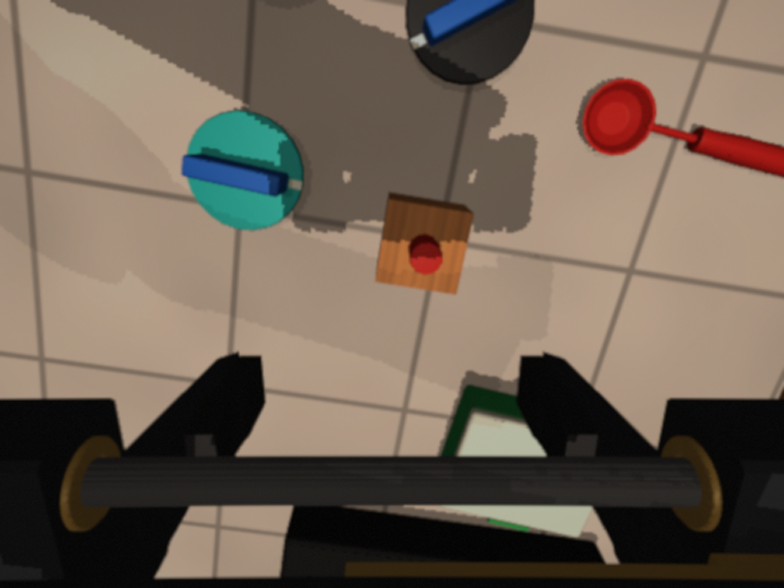

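```bash
python3 -c "
from h import *
plan((522,-272,125),17.6,2)"
```

```text
from [ 499.9 -282.9  224.4] yaw 9.2 d [ 22.1  10.9 -99.4] dphi 8.4 per row norm 51.2 spin/row -4.21
[0.0036, 0.0118, 0.0497] -4.2
[0.0027, 0.012, 0.0497] -4.2
```

```bash
python3 -m jog '[{"linear":[0.0036,0.012,0.05],"spin":-4.2,"gripper":0},{"linear":[0.0027,0.012,0.05],"spin":-4.2,"gripper":0},{"linear":[0,0,0],"spin":0,"gripper":0}]'
python3 - <<'E'
from h import *
st=snap('wrist','b2'); print(st['time_s'],st['eef_pos'],yaw(st),st['joints'].round(2),st['ee_rot'][:,2])
for n in ['pin_head','pin','pin_block']:
    m=marks('wrist',n); print(n,m)
    z=dict(pin_head=45,pin=5,pin_block=0)[n]
    for s,c in m: print(onz('wrist',c,z,st).round(1))
print(proj('wrist',[[522,-272,45],[522,-272,75],[492,-272,45]],st))
E
```

```text
time_s: 2.92
eef_pos: [519.9, -279.8, 123.1]
ee_rot: [[-0.294, 0.956, -0.0], [0.956, 0.294, -0.012], [-0.011, -0.004, -1.0]]
force: [-0.5, -0.5, 0.8]
width: 88.0
2.925 [ 519.87341023 -279.83157829  123.05955872] 17.097540790280732 [ 0.73  0.62 -0.43  1.77  0.35  0.82  0.42] [-3.71477166e-04 -1.20691051e-02 -9.99927097e-01]
pin_head [(0.55, [210.7, 282.1])]
[ 520.5 -275.    45. ]
pin []
pin_block [(0.74, [187.1, 282.0]), (0.66, [192.0, 280.2])]
[ 519.2 -270.1    0. ]
[ 519.  -274.5    0. ]
[[207.47297273 285.41852058]
 [222.94843472 286.14788527]
 [195.31389326 243.99860948]]
```

View pics/b2.png

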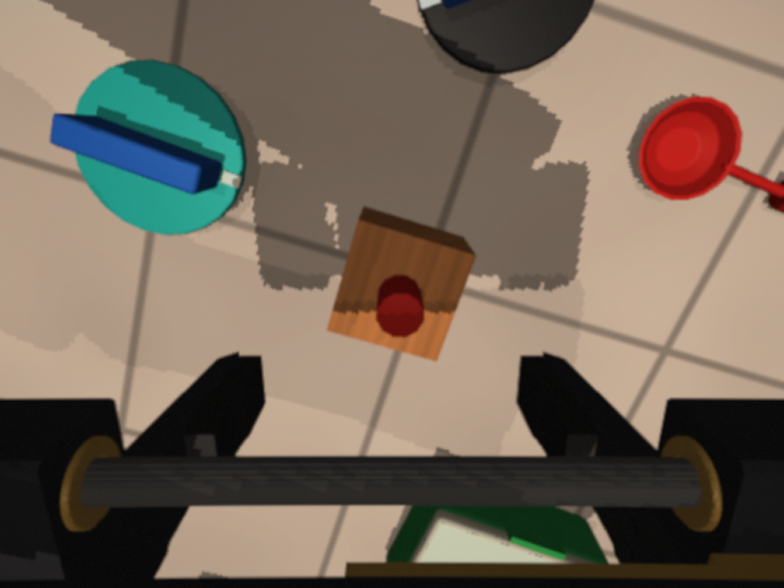

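```bash
python3 -c "
from h import *
plan((522,-272.3,85),17.6,2)"
```

```text
from [ 523.3 -281.1  128.3] yaw 17.1 d [ -1.3   8.8 -43.3] dphi 0.5 per row norm 22.1 spin/row -0.26
[0.0044, 0.0007, 0.0217] -0.3
[0.0044, 0.0007, 0.0217] -0.3
```

```bash
python3 -m jog '[{"linear":[0.005,0.0007,0.02],"spin":0,"gripper":0},{"linear":[0.0044,0.0007,0.02],"spin":0,"gripper":0},{"linear":[0,0,0],"spin":0,"gripper":0}]'
python3 - <<'E'
from h import *
plan((522,-272.3,49),17.6,2)
st=snap('wrist','b3'); print(st['time_s'],st['eef_pos'],yaw(st),st['ee_rot'][:,2])
print(proj('wrist',[[522,-272,75]],st))
st=robot.state();print(st['eef_pos'],st['qd'].round(3))
E
```

```text
time_s: 3.5
eef_pos: [524.7, -276.1, 94.0]
ee_rot: [[-0.288, 0.958, 0.017], [0.957, 0.288, -0.023], [-0.027, 0.009, -1.0]]
force: [0.8, 0.2, 1.3]
width: 88.0
from [ 524.7 -276.1   94. ] yaw 16.8 d [ -2.7   3.8 -45. ] dphi 0.8 per row norm 22.6 spin/row -0.42
[0.0022, -0.0007, 0.0225] -0.4
[0.0022, -0.0007, 0.0225] -0.4
3.5 [ 524.65862532 -276.0888725    94.02191148] 16.75460621310976 [ 0.01667308 -0.02287942 -0.99959919]
[[245.92417925 275.90664614]]
[ 525.43539015 -276.66720146   94.94742451] [ 0.002 -0.007 -0.005 -0.016  0.001 -0.002  0.004]
```

View pics/b3.png

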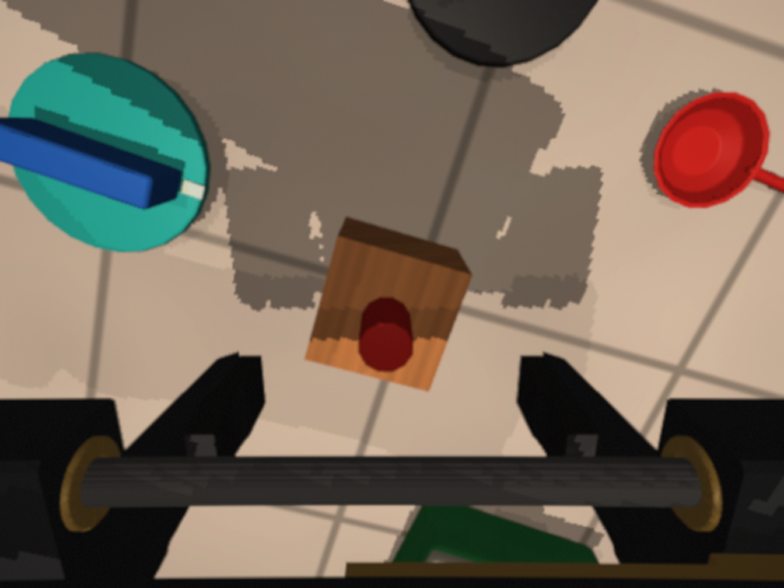

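```bash
for i in 1 2; do python3 -m jog '[{"linear":[0.001,-0.0005,0.005],"spin":0,"gripper":0},{"linear":[0.001,-0.0005,0.005],"spin":0,"gripper":0}]'; done;  python3 -m jog '[{"linear":[0,0,0],"spin":0,"gripper":0},{"linear":[0,0,0],"spin":0,"gripper":0}]'
```

```text
time_s: 3.8
eef_pos: [525.6, -276.8, 87.4]
ee_rot: [[-0.286, 0.958, 0.022], [0.958, 0.287, -0.026], [-0.032, 0.014, -0.999]]
force: [-0.2, 0.0, 0.8]
width: 88.1
time_s: 4.05
eef_pos: [524.3, -275.6, 77.1]
ee_rot: [[-0.286, 0.958, 0.023], [0.958, 0.286, -0.027], [-0.032, 0.014, -0.999]]
force: [0.3, 0.4, -0.9]
width: 88.1
time_s: 4.3
eef_pos: [523.9, -275.2, 76.4]
ee_rot: [[-0.286, 0.958, 0.022], [0.958, 0.286, -0.026], [-0.031, 0.013, -0.999]]
force: [0.9, 0.0, 0.3]
width: 87.8
```

```bash
python3 -m jog '[{"linear":[0,0,-0.05],"spin":0,"gripper":0},{"linear":[0,0,-0.05],"spin":0,"gripper":0}]';  python3 -m jog '[{"linear":[0,0,0],"spin":0,"gripper":0}]';  python3 -m jog '[{"linear":[0,0,0],"spin":0,"gripper":0}]'
```

```text
time_s: 4.55
eef_pos: [519.4, -271.6, 174.9]
ee_rot: [[-0.286, 0.958, 0.015], [0.958, 0.287, -0.022], [-0.026, 0.008, -1.0]]
force: [0.5, -1.5, 0.2]
width: 88.2
time_s: 4.68
eef_pos: [521.8, -272.4, 178.7]
ee_rot: [[-0.286, 0.958, 0.021], [0.958, 0.287, -0.025], [-0.03, 0.013, -0.999]]
force: [1.0, 0.5, -0.2]
width: 88.1
time_s: 4.8
eef_pos: [521.3, -272.4, 178.3]
ee_rot: [[-0.286, 0.958, 0.02], [0.958, 0.286, -0.025], [-0.03, 0.012, -0.999]]
force: [-0.5, -0.3, -0.8]
width: 88.5
```

```bash
cat > /tmp/s.py <<'E'
import sys; sys.path.insert(0,'.')
from h import *
s=robot.state(); z=s['ee_rot'][:,2]; p=s['eef_pos']; u=p[:2]/np.linalg.norm(p[:2])
print('t',round(s['time_s'],2),'p',p.round(1),'yaw',round(yaw(s),1),'tilt rad/tan',round(float(z[:2]@u),4),round(float(z[1]*u[0]-z[0]*u[1]),4),'F',s['force'].round(1),'w',round(s['width'],1))
E
S="python3 /tmp/s.py"
python3 -m jog '[{"linear":[0.04,0,0],"spin":0,"gripper":0}]'>/dev/null; $S
python3 -m jog '[{"linear":[0,0,0],"spin":0,"gripper":0}]'>/dev/null; $S
python3 -m jog '[{"linear":[0,0,0],"spin":0,"gripper":0}]'>/dev/null; $S
python3 -m jog '[{"linear":[-0.04,0,0],"spin":0,"gripper":0}]'>/dev/null; $S
python3 -m jog '[{"linear":[0,0,0],"spin":0,"gripper":0}]'>/dev/null; $S
python3 -m jog '[{"linear":[0,0,0],"spin":0,"gripper":0}]'>/dev/null; $S
```

```text
t 4.92 p [ 509.6 -236.3  176.1] yaw 16.4 tilt rad/tan 0.0294 -0.0152 F [-0.3  0.9 -0.8] w 88.0
t 5.05 p [ 508.6 -232.9  174.7] yaw 16.6 tilt rad/tan 0.026 -0.0141 F [ 0.5 -0.3  0.4] w 88.0
t 5.17 p [ 508.  -233.5  173.8] yaw 16.6 tilt rad/tan 0.0247 -0.0146 F [ 0.1 -0.2  0.3] w 88.3
t 5.3 p [ 519.7 -269.6  174.4] yaw 16.9 tilt rad/tan 0.0236 -0.0122 F [ 1.1 -1.1 -0.2] w 87.9
t 5.42 p [ 519.4 -273.9  173.6] yaw 16.6 tilt rad/tan 0.024 -0.0137 F [-0.1 -0.1 -0.7] w 88.3
t 5.55 p [ 519.3 -273.6  173. ] yaw 16.5 tilt rad/tan 0.023 -0.0131 F [ 0.3  0.1 -0.5] w 88.1
```

```bash
S="python3 /tmp/s.py"
python3 -m jog '[{"linear":[0.035,-0.036,0],"spin":0,"gripper":0}]'>/dev/null; $S
python3 -m jog '[{"linear":[0,0,0],"spin":0,"gripper":0}]'>/dev/null; $S
python3 -m jog '[{"linear":[0,0,0],"spin":0,"gripper":0}]'>/dev/null; $S
python3 -m jog '[{"linear":[-0.035,0.036,0],"spin":0,"gripper":0}]'>/dev/null; $S
python3 -m jog '[{"linear":[0,0,0],"spin":0,"gripper":0}]'>/dev/null; $S
python3 -m jog '[{"linear":[0,0,0],"spin":0,"gripper":0}]'>/dev/null; $S
```

```text
t 5.67 p [ 476.5 -250.6  171.7] yaw 16.5 tilt rad/tan 0.0253 -0.0116 F [-0.7  1.   0.5] w 88.0
t 5.8 p [ 472.5 -248.4  170.4] yaw 16.6 tilt rad/tan 0.0198 -0.0128 F [-0.1 -0.2  0.6] w 88.1
t 5.92 p [ 473.1 -248.4  170.7] yaw 16.6 tilt rad/tan 0.0209 -0.0127 F [ 0.1  0.6 -0.1] w 88.1
t 6.05 p [ 515.7 -270.6  171.3] yaw 16.7 tilt rad/tan 0.0171 -0.0139 F [ 1.2 -0.7  0.2] w 88.0
t 6.17 p [ 519.2 -272.1  171.7] yaw 16.6 tilt rad/tan 0.0208 -0.0127 F [-0.3 -0.3 -1.6] w 87.9
t 6.3 p [ 519.2 -271.7  171.4] yaw 16.7 tilt rad/tan 0.02 -0.0124 F [ 0.4  0.4 -0.1] w 88.3
```

```bash
S="python3 /tmp/s.py"
python3 -c "
from h import *
st=robot.state(); print(tool(np.array((522,-272.3,60))-st['eef_pos']))"
python3 -m jog '[{"linear":[0,0,0.015],"spin":0,"gripper":0},{"linear":[0,0,0.015],"spin":0,"gripper":0},{"linear":[0,0,0.015],"spin":-0.5,"gripper":0},{"linear":[0,0,0.015],"spin":0,"gripper":0},{"linear":[0,0,0.015],"spin":-0.5,"gripper":0},{"linear":[0,0,0.015],"spin":0,"gripper":0},{"linear":[0,0,0],"spin":0,"gripper":0}]'>/dev/null; $S
python3 -c "
from h import *
st=robot.state(); print(tool(np.array((522,-272.3,48.5))-st['eef_pos']))"
```

```text
[0.00117733 0.00188431 0.1113755 ]
t 7.17 p [ 518.  -272.6   73.5] yaw 17.8 tilt rad/tan 0.0166 -0.0127 F [-0.2  0.7  1.2] w 88.0
[-0.00042799  0.00383442  0.02504481]
```

```bash
S="python3 /tmp/s.py"
python3 -m jog '[{"linear":[0,0.001,0.007],"spin":0,"gripper":0},{"linear":[0,0.0015,0.007],"spin":0,"gripper":0},{"linear":[-0.0004,0.0013,0.006],"spin":0,"gripper":0},{"linear":[0,0,0],"spin":0,"gripper":0}]'>/dev/null; $S
python3 -c "
from h import *
st=robot.state(); print(tool(np.array((522,-272.3,48.5))-st['eef_pos']))
snap('wrist','b4')"
```

```text
t 7.67 p [ 523.2 -272.5   53.2] yaw 17.8 tilt rad/tan 0.0186 -0.0126 F [0.3 0.1 0.3] w 88.1
[ 0.00065196 -0.00113026  0.00465717]
```

View pics/b4.png

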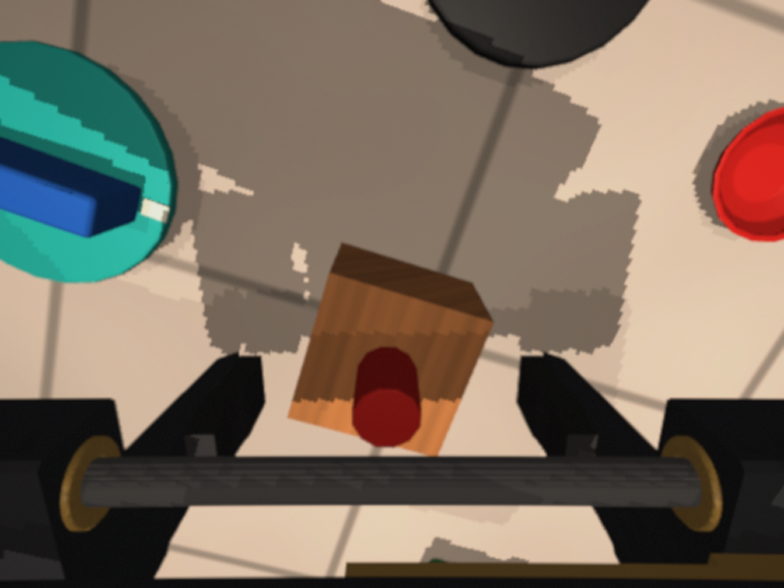

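```bash
S="python3 /tmp/s.py"
python3 -m jog '[{"linear":[0.0005,-0.001,0.0045],"spin":0,"gripper":0},{"linear":[0,0,0],"spin":0,"gripper":120},{"linear":[0,0,0],"spin":0,"gripper":200},{"linear":[0,0,0],"spin":0,"gripper":255},{"linear":[0,0,0],"spin":0,"gripper":255},{"linear":[0,0,0],"spin":0,"gripper":255}]'>/dev/null; $S
python3 -m jog '[{"linear":[0,0,0],"spin":0,"gripper":255},{"linear":[0,0,0],"spin":0,"gripper":255}]'>/dev/null; $S
```

```text
t 8.47 p [ 522.6 -272.8   49.4] yaw 17.7 tilt rad/tan 0.0202 -0.0127 F [-0.3 -0.3 -0.4] w 40.3
t 8.72 p [ 522.6 -272.8   49.4] yaw 17.7 tilt rad/tan 0.0202 -0.0127 F [-0.9  0.  -0.1] w 21.6
```

```bash
S="python3 /tmp/s.py"
python3 -m jog '[{"linear":[0,0,-0.01],"spin":0,"gripper":255},{"linear":[0,0,-0.02],"spin":0,"gripper":255},{"linear":[0,0,-0.025],"spin":0,"gripper":255},{"linear":[0,0,-0.025],"spin":0,"gripper":255},{"linear":[0,0,-0.02],"spin":0,"gripper":255},{"linear":[0,0,-0.01],"spin":0,"gripper":255}]'>/dev/null; $S
python3 -c "
from h import *
snap('wrist','c1')
plan((600,60,175),17.6,12)"
```

```text
t 9.47 p [ 521.6 -270.3  168.4] yaw 17.8 tilt rad/tan 0.0229 -0.0128 F [ 0.6  0.5 -1.5] w 21.0
from [ 522.2 -270.5  169.3] yaw 17.8 d [ 77.8 330.5   5.7] dphi -0.2 per row norm 28.3 spin/row 0.01
[0.0242, 0.0146, -0.0005] 0.0
[0.0243, 0.0146, -0.0005] 0.0
[0.0243, 0.0146, -0.0005] 0.0
[0.0243, 0.0146, -0.0005] 0.0
[0.0243, 0.0146, -0.0005] 0.0
[0.0243, 0.0145, -0.0005] 0.0
[0.0243, 0.0145, -0.0005] 0.0
[0.0243, 0.0145, -0.0005] 0.0
[0.0243, 0.0145, -0.0005] 0.0
[0.0243, 0.0145, -0.0005] 0.0
[0.0243, 0.0145, -0.0005] 0.0
[0.0243, 0.0145, -0.0005] 0.0
```

View pics/c1.png

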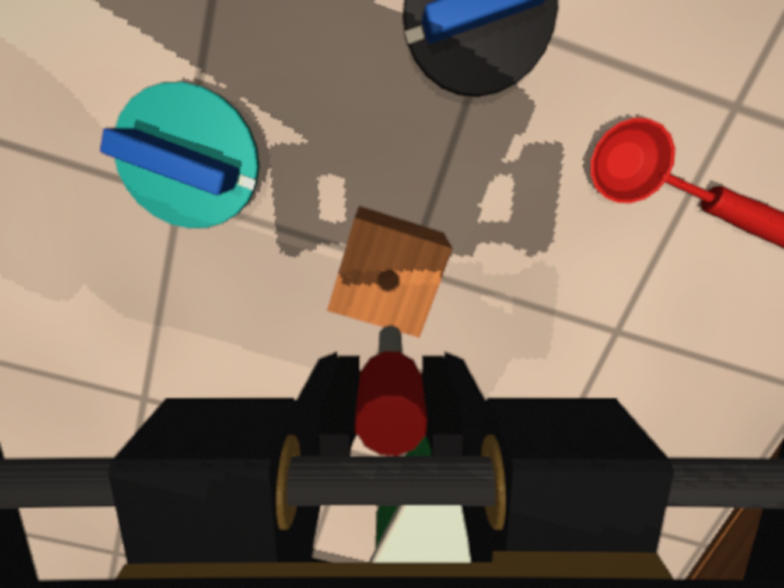

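```bash
S="python3 /tmp/s.py"
python3 -m jog '[{"linear":[0.015,0.009,-0.0005],"spin":0,"gripper":255},{"linear":[0.027,0.016,-0.0005],"spin":0,"gripper":255},{"linear":[0.027,0.016,-0.0005],"spin":0,"gripper":255},{"linear":[0.027,0.016,-0.0005],"spin":0,"gripper":255},{"linear":[0.027,0.016,-0.0005],"spin":0,"gripper":255},{"linear":[0.027,0.016,-0.0005],"spin":0,"gripper":255},{"linear":[0.027,0.016,-0.0005],"spin":0,"gripper":255},{"linear":[0.027,0.016,-0.0005],"spin":0,"gripper":255}]'>/dev/null; $S
python3 -m jog '[{"linear":[0.027,0.016,-0.0005],"spin":0,"gripper":255},{"linear":[0.027,0.016,-0.0005],"spin":0,"gripper":255},{"linear":[0.015,0.009,0],"spin":0,"gripper":255},{"linear":[0.008,0.005,0],"spin":0,"gripper":255},{"linear":[0,0,0],"spin":0,"gripper":255}]'>/dev/null; $S
cat > look.py <<'E'
import sys
from h import *
st=snap('wrist',sys.argv[1])
for n,z in dict(fork_top=66,jar_mouth=125,grinder=0,pin=0,pin_head=0).items():
    m=marks('wrist',n); print(n,m,[onz('wrist',c,z,st).round(1).tolist() for s,c in m] if z or n=='grinder' else '')
E
python3 look.py c2; $S
```

```text
t 10.53 p [572.4 -23.7 164. ] yaw 17.9 tilt rad/tan 0.0072 -0.0174 F [ 0.6 -0.6 -0.7] w 21.2
t 11.15 p [589.2  74.2 160.5] yaw 18.4 tilt rad/tan -0.0017 -0.0153 F [ 0.  -0.1 -1. ] w 21.1
fork_top [(0.55, [155.0, 336.1])] [[614.8, 125.4, 66.0]]
jar_mouth [] []
grinder [(0.55, [27.8, 341.5])] [[595.0, 215.0, 0.0]]
pin [(0.97, [233.9, 275.2])] 
pin_head [(0.74, [270.4, 276.6])] 
t 11.45 p [589.5  72.6 160.8] yaw 18.2 tilt rad/tan -0.0012 -0.0159 F [-0.7  0.5 -0.3] w 21.4
```

View pics/c2.png

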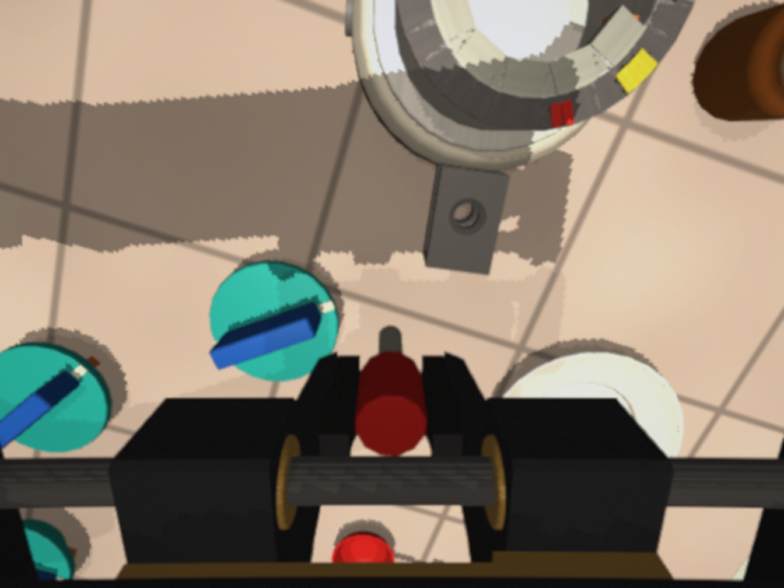

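```bash
python3 - <<'E'
from h import *
st=robot.state(); R=st['ee_rot'];p=st['eef_pos']
for c in [(155,336.1),(152.1,332.1),(152.9,332.9)]: print(onz('wrist',c,66,st).round(1))
q=[onz('wrist',(r/1.4,c/1.4),66,st) for c,r in [(435,165),(509,175),(492,274),(425,264)]]
print(np.array(q).round(1)); 
for a,b in((0,3),(1,2)):
    d=q[b]-q[a];print('-y dir ang',np.degrees(np.arctan2(d[1],d[0])))
d=q[1]-q[0];print('x ang',np.degrees(np.arctan2(d[1],d[0])),np.linalg.norm(d)); d=q[2]-q[3];print('x ang',np.degrees(np.arctan2(d[1],d[0])),np.linalg.norm(d))
T=lambda v:p+R@np.array(v)
print('tip pred',proj('wrist',[T((0,0,44.4)),T((0,0,4.4))],st))
# backproject tip pixel at tool z 44.4
o,d=ray('wrist',(233.9,275.2),st); lo=R.T@(o-p); ld=R.T@d; print('tip tool',lo+ld*(44.4-lo[2])/ld[2])
o,d=ray('wrist',(270.4,276.6),st); lo=R.T@(o-p); ld=R.T@d; print('head tool',lo+ld*(4.4-lo[2])/ld[2])
print(R.round(4))
E
python3 - <<'E'
import cv2
t=cv2.imread('pics/c2.png');cv2.imwrite('pics/c2z.png',cv2.resize(t[120:480,240:640],None,fx=2,fy=2,interpolation=cv2.INTER_CUBIC)[:600])
E
```

```text
[615.3 123.7  66. ]
[611.8 124.7  66. ]
[612.6 124.4  66. ]
[[589.3 142.1  66. ]
 [625.7 149.   66. ]
 [637.1  99.   66. ]
 [601.6  93.1  66. ]]
-y dir ang -75.95054212224997
-y dir ang -77.11891503478547
x ang 10.745326813066319 36.99223231215287
x ang 9.53031524259142 35.997499102051044
tip pred [[236.36428857 278.7657229 ]
 [267.58909965 278.76877217]]
tip tool [ 1.62164985 -2.17308821 44.4       ]
head tool [-1.55941605 -1.08129137  4.4       ]
[[-3.131e-01  9.497e-01  8.000e-04]
 [ 9.496e-01  3.131e-01 -1.590e-02]
 [-1.530e-02 -4.300e-03 -9.999e-01]]
```

View pics/c2z.png

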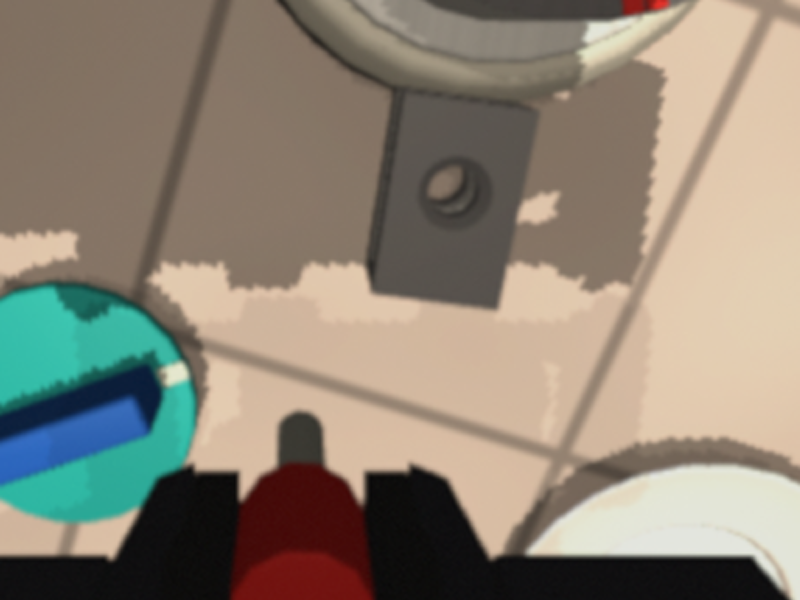

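```bash
python3 -c "
from h import *
plan((614,124.6,128),15.5,6)"
```

```text
from [589.5  72.6 160.8] yaw 18.2 d [ 24.5  52.  -32.8] dphi -2.7 per row norm 11.0 spin/row 0.46
[0.0069, 0.0066, 0.0055] 0.5
[0.007, 0.0065, 0.0055] 0.5
[0.0071, 0.0065, 0.0055] 0.5
[0.0071, 0.0064, 0.0055] 0.5
[0.0072, 0.0064, 0.0055] 0.5
[0.0072, 0.0063, 0.0055] 0.5
```

```bash
S="python3 /tmp/s.py"
python3 -m jog '[{"linear":[0.007,0.0065,0.0055],"spin":0.5,"gripper":255},{"linear":[0.007,0.0065,0.0055],"spin":0.5,"gripper":255},{"linear":[0.007,0.0065,0.0055],"spin":0.5,"gripper":255},{"linear":[0.007,0.0065,0.0055],"spin":0.5,"gripper":255},{"linear":[0.007,0.0065,0.0055],"spin":0.5,"gripper":255},{"linear":[0.007,0.0065,0.0055],"spin":0.5,"gripper":255},{"linear":[0,0,0],"spin":0,"gripper":255}]'>/dev/null; $S
python3 look.py c3; $S; python3 - <<'E'
import cv2
t=cv2.imread('pics/c3.png');cv2.imwrite('pics/c3z.png',cv2.resize(t[220:480,250:550],None,fx=2.5,fy=2.5,interpolation=cv2.INTER_CUBIC)[:600])
E
```

```text
t 12.32 p [616.3 127.7 123.9] yaw 15.0 tilt rad/tan -0.0029 -0.0151 F [-0.7 -1.4 -0.6] w 21.0
fork_top [(0.98, [227.9, 275.1])] [[614.0, 126.5, 66.0]]
jar_mouth [(0.71, [73.7, 287.6])] [[596.5, 214.8, 125.0]]
grinder [(0.74, [82.4, 287.6]), (0.23, [213.1, 273.6])] [[598.9, 216.0, 0.0], [615.2, 113.0, 0.0]]
pin [(0.59, [233.7, 276.2])] 
pin_head [(0.73, [268.2, 277.5]), (0.64, [96.0, 487.6])] 
t 12.62 p [616.6 126.  124.8] yaw 14.9 tilt rad/tan -0.002 -0.016 F [-0.2  0.  -0.9] w 21.3
```

View pics/c3.png

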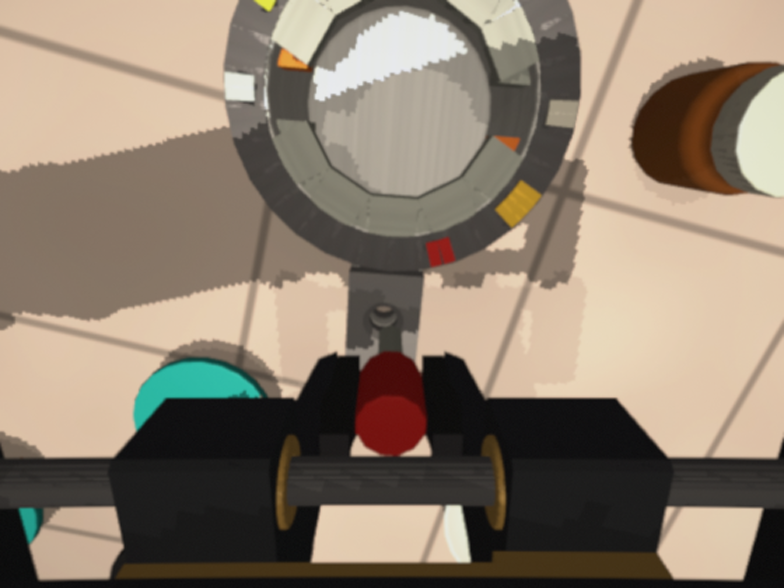

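View pics/c3z.png

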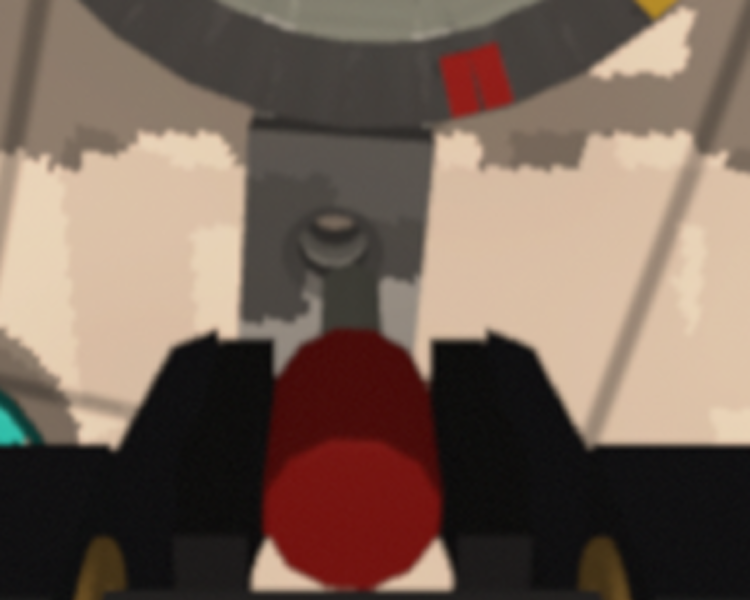

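```bash
python3 look.py c4; python3 /tmp/s.py; python3 - <<'E'
import cv2
t=cv2.imread('pics/c4.png');cv2.imwrite('pics/c4z.png',cv2.resize(t[250:400,300:480],None,fx=4,fy=4,interpolation=cv2.INTER_CUBIC))
cv2.imwrite('pics/c4j.png',cv2.resize(t[0:280,200:600],None,fx=2,fy=2,interpolation=cv2.INTER_CUBIC))
E
```

```text
fork_top [(0.61, [225.1, 271.5]), (0.22, [77.6, 283.0])] [[611.6, 125.7, 66.0], [595.4, 213.8, 66.0]]
jar_mouth [(0.93, [67.9, 288.9]), (0.48, [80.7, 282.2]), (0.22, [95.5, 486.4])] [[596.9, 215.4, 125.0], [595.5, 210.1, 125.0], [676.5, 225.6, 125.0]]
grinder [(0.93, [78.9, 282.3]), (0.24, [70.7, 289.6])] [[595.0, 215.6, 0.0], [598.7, 222.4, 0.0]]
pin [(0.8, [234.5, 278.9])] 
pin_head [(0.96, [269.9, 277.9])] 
t 12.93 p [616.5 126.5 124.6] yaw 15.0 tilt rad/tan -0.0022 -0.0157 F [ 0.6  0.1 -1. ] w 20.8
```

View pics/c4z.png

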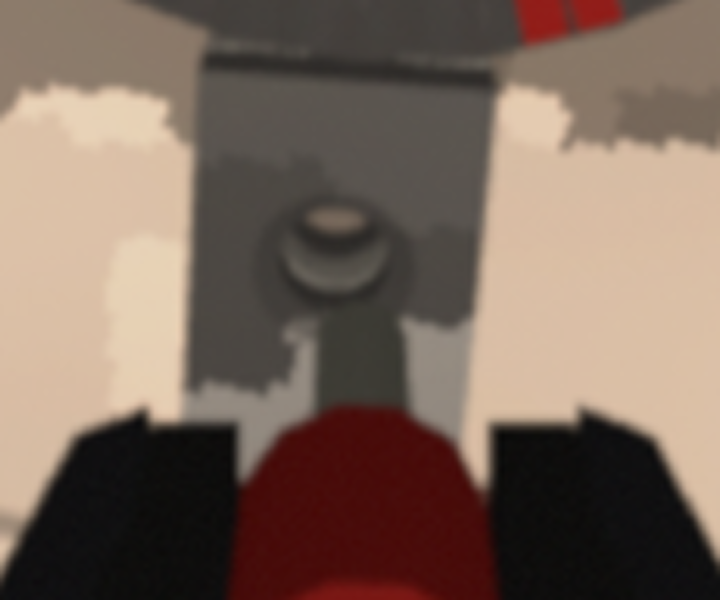

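View pics/c4j.png

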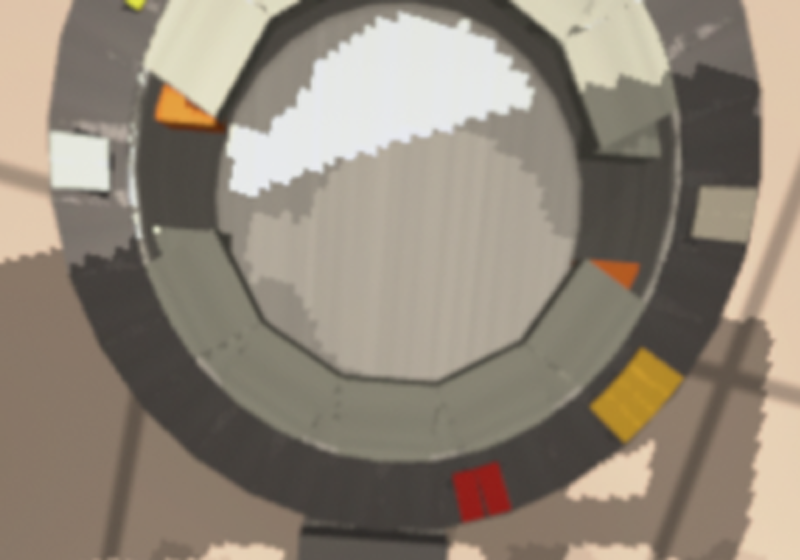

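```bash
python3 - <<'E'
from h import *
st=robot.state();R=st['ee_rot'];p=st['eef_pos']; print(R.round(4).tolist())
h=onz('wrist',(223.8,274.1),66,st); print('hole',h)
a=onz('wrist',(57.5,171.4),125,st);b=onz('wrist',(76.4,401.4),125,st); d=b-a
print('white',a,b,(a+b)/2,np.linalg.norm(d),np.degrees(np.arctan2(d[1],d[0])))
y=onz('wrist',(197.5/1.4,519/1.4),125,st); y=y-(a+b)/2; print('yellow',np.degrees(np.arctan2(y[1],y[0])))
f=h-(a+b)/2; print('fork rel',f,np.hypot(*f[:2]),np.degrees(np.arctan2(f[1],f[0]))+90)
tip=p+R@[0,0,44.4]; print('tip',tip)
E
```

```text
[[-0.2583, 0.9661, 0.001], [0.9659, 0.2583, -0.0158], [-0.0156, -0.0031, -0.9999]]
hole [612.85793519 127.52062338  66.        ]
white [551.30820655 207.43715762 125.        ] [640.75886262 224.20684734 125.        ] [596.03353459 215.82200248 125.        ] 91.00902353374104 10.618226954092295
yellow -24.057662576014263
fork rel [ 16.8244006 -88.3013791 -59.       ] 89.88989935744513 10.787485116898537
tip [616.53245555 125.76772795  80.19441268]
```

```bash
S="python3 /tmp/s.py"
python3 -c "
from h import *
print(tool((-3.6,1.0,0)))"
python3 -m jog '[{"linear":[0.0009,-0.0016,0],"spin":2,"gripper":255},{"linear":[0.0009,-0.0016,0.003],"spin":2,"gripper":255},{"linear":[0,0,0.003],"spin":0,"gripper":255}]'>/dev/null; $S
python3 -m jog '[{"linear":[0,0,0.003],"spin":0,"gripper":255},{"linear":[0,0,0],"spin":0,"gripper":255}]'>/dev/null; $S
python3 look.py c5;python3 - <<'E'
import cv2
t=cv2.imread('pics/c5.png');cv2.imwrite('pics/c5z.png',cv2.resize(t[250:400,300:480],None,fx=4,fy=4,interpolation=cv2.INTER_CUBIC))
E
```

```text
[ 1.89577010e-03 -3.21957721e-03 -1.94503806e-05]
t 13.3 p [612.7 127.5 118.4] yaw 10.7 tilt rad/tan -0.0019 -0.0156 F [-0.2 -0.4 -1.1] w 21.1
t 13.55 p [612.4 127.4 114.7] yaw 10.7 tilt rad/tan -0.0027 -0.0158 F [ 0.6 -0.3 -0.5] w 21.1
fork_top [(0.6, [234.2, 279.6])] [[613.0, 126.3, 66.0]]
jar_mouth [(0.8, [73.4, 278.3])] [[595.7, 214.7, 125.0]]
grinder [(0.69, [82.0, 279.1])] [[595.7, 215.5, 0.0]]
pin [(0.61, [231.8, 280.0]), (0.51, [82.4, 279.0])] 
pin_head [(0.7, [272.1, 279.2])]
```

View pics/c5z.png

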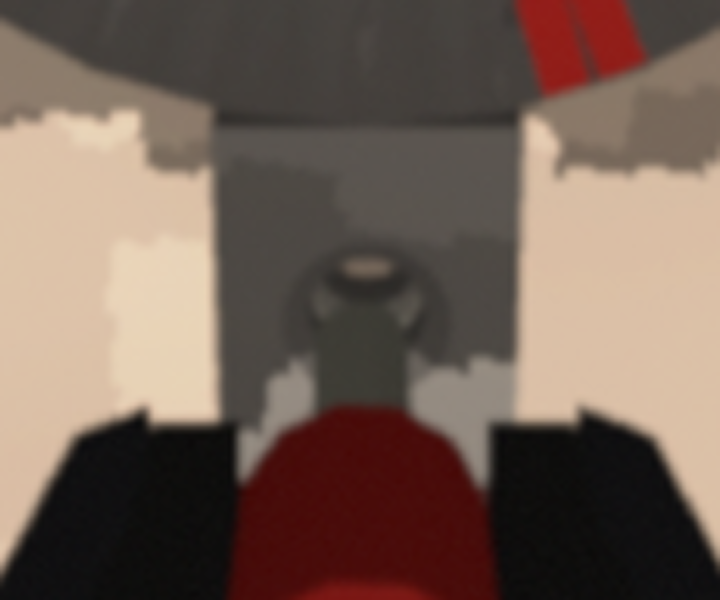

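```bash
S="python3 /tmp/s.py"
python3 -m jog '[{"linear":[0,0.0004,0.006],"spin":0,"gripper":255},{"linear":[0,0,0.006],"spin":0,"gripper":255},{"linear":[0,0,0.005],"spin":0,"gripper":255}]'>/dev/null; $S
python3 -m jog '[{"linear":[0,0,0.006],"spin":0,"gripper":255},{"linear":[0,0,0.006],"spin":0,"gripper":255},{"linear":[0,0,0.003],"spin":0,"gripper":255}]'>/dev/null; $S
python3 -m jog '[{"linear":[0,0,0.004],"spin":0,"gripper":255},{"linear":[0,0,0.002],"spin":0,"gripper":255},{"linear":[0,0,0],"spin":0,"gripper":255}]'>/dev/null; $S
```

```text
t 14.22 p [613.4 127.2  97.4] yaw 10.7 tilt rad/tan -0.0013 -0.0158 F [-0.8 -0.5 -0.8] w 20.8
t 14.6 p [613.  126.9  80.7] yaw 10.7 tilt rad/tan -0.0023 -0.0158 F [-0.2 -0.5 -1.1] w 21.2
t 14.97 p [613.  126.8  74.2] yaw 10.7 tilt rad/tan -0.0024 -0.0157 F [ 0.4 -0.6  0.3] w 20.6
```

```bash
S="python3 /tmp/s.py"
python3 -m jog '[{"linear":[0,0,0.0025],"spin":0,"gripper":255},{"linear":[0,0,0.0015],"spin":0,"gripper":255}]'>/dev/null; $S
python3 -m jog '[{"linear":[0,0,0.0015],"spin":0,"gripper":255},{"linear":[0,0,0.0015],"spin":0,"gripper":255}]'>/dev/null; $S
```

```text
t 15.22 p [613.3 126.8  70.3] yaw 10.7 tilt rad/tan -0.0018 -0.0157 F [-4.1 -0.2  7.9] w 21.0
t 15.47 p [613.3 126.9  70.3] yaw 10.7 tilt rad/tan -0.0021 -0.017 F [-5.9 -1.4 14.4] w 21.0
```

```bash
S="python3 /tmp/s.py"
python3 -m jog '[{"linear":[0,0,0],"spin":0,"gripper":255},{"linear":[0,0,0],"spin":0,"gripper":180},{"linear":[0,0,0],"spin":0,"gripper":100},{"linear":[0,0,0],"spin":0,"gripper":60},{"linear":[0,0,0],"spin":0,"gripper":60}]'>/dev/null; $S
python3 -m jog '[{"linear":[0,0,-0.015],"spin":0,"gripper":60},{"linear":[0,0,-0.02],"spin":0,"gripper":60},{"linear":[0,0,-0.02],"spin":0,"gripper":30},{"linear":[0,0,-0.02],"spin":0,"gripper":0},{"linear":[0,0,-0.01],"spin":0,"gripper":0},{"linear":[0,0,0],"spin":0,"gripper":0}]'>/dev/null; $S
python3 look.py d1; $S
```

```text
t 16.1 p [613.6 127.   70.4] yaw 10.7 tilt rad/tan -0.0013 -0.017 F [ 0.3 -0.1  0.1] w 53.5
t 16.85 p [614.6 129.  163.8] yaw 10.7 tilt rad/tan 0.0027 -0.0169 F [-0.6 -0.9  0.3] w 87.9
fork_top [(0.97, [207.8, 276.1])] [[613.0, 128.1, 66.0]]
jar_mouth [(0.76, [81.4, 274.2])] [[596.2, 214.7, 125.0]]
grinder [(0.74, [84.2, 273.2])] [[593.9, 215.8, 0.0]]
pin [(0.98, [194.1, 274.8])] 
pin_head [(0.85, [211.2, 275.4])] 
t 17.15 p [613.6 128.7 161.8] yaw 10.7 tilt rad/tan -0.0005 -0.0169 F [-0.1 -0.   1.1] w 88.5
```

View pics/d1.png

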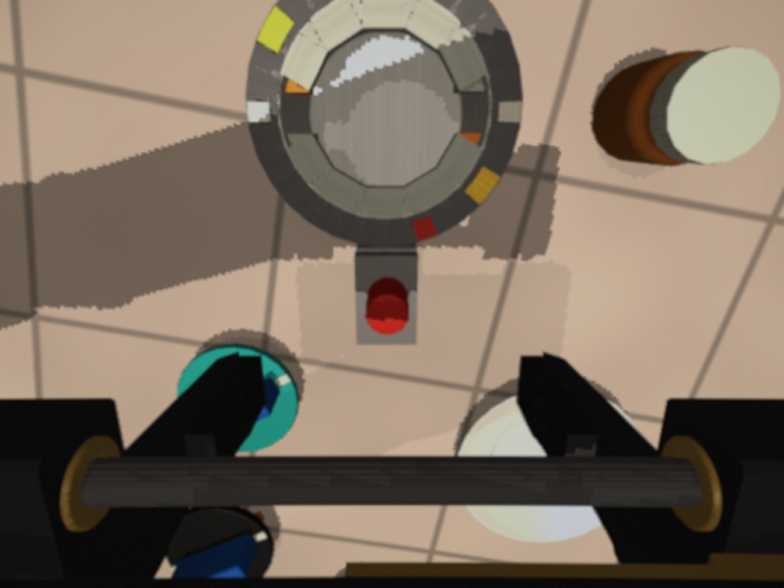

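```bash
python3 -c "
from h import *
plan((524,-122,165),-51,12)"
```

```text
from [613.6 128.7 161.8] yaw 10.7 d [ -89.6 -250.7    3.2] dphi -61.7 per row norm 22.2 spin/row 5.14
[-0.0191, -0.0112, -0.0003] 5.1
[-0.0201, -0.0094, -0.0003] 5.1
[-0.0208, -0.0076, -0.0003] 5.1
[-0.0214, -0.0057, -0.0003] 5.1
[-0.0219, -0.0038, -0.0003] 5.1
[-0.0221, -0.0018, -0.0003] 5.1
[-0.0222, 0.0002, -0.0003] 5.1
[-0.0221, 0.0022, -0.0003] 5.1
[-0.0218, 0.0041, -0.0003] 5.1
[-0.0213, 0.0061, -0.0003] 5.1
[-0.0207, 0.008, -0.0003] 5.1
[-0.0199, 0.0098, -0.0003] 5.1
```

```bash
S="python3 /tmp/s.py"
python3 -m jog '[{"linear":[-0.019,-0.011,-0.0005],"spin":5,"gripper":0},{"linear":[-0.02,-0.0094,-0.0005],"spin":5,"gripper":0},{"linear":[-0.021,-0.0076,-0.0005],"spin":5,"gripper":0},{"linear":[-0.0215,-0.0057,-0.0005],"spin":5,"gripper":0},{"linear":[-0.022,-0.0038,-0.0005],"spin":5,"gripper":0},{"linear":[-0.022,-0.0018,-0.0005],"spin":5,"gripper":0},{"linear":[-0.022,0.0002,-0.0005],"spin":5,"gripper":0},{"linear":[-0.022,0.0022,-0.0005],"spin":5,"gripper":0}]'>/dev/null; $S
python3 -m jog '[{"linear":[-0.022,0.004,-0.0005],"spin":5,"gripper":0},{"linear":[-0.021,0.006,-0.0005],"spin":5,"gripper":0},{"linear":[-0.02,0.008,-0.0005],"spin":5,"gripper":0},{"linear":[-0.014,0.007,-0.0005],"spin":5,"gripper":0},{"linear":[0,0,0],"spin":0,"gripper":0}]'>/dev/null; $S
python3 - <<'E'
from h import *
st=snap('wrist','e1')
for n,z in dict(lid=0,lid_seat=16).items():
    m=marks('wrist',n); print(n,m,[onz('wrist',c,z,st).round(1).tolist() for s,c in m])
E
$S
```

```text
t 18.15 p [550.3 -40.6 164.2] yaw -30.4 tilt rad/tan -0.0031 -0.015 F [0.8 0.5 0.1] w 88.3
t 18.77 p [ 520.2 -124.   167. ] yaw -51.8 tilt rad/tan -0.0019 -0.0163 F [ 0.1  0.7 -0.2] w 88.3
lid [(0.97, [177.6, 275.5]), (0.86, [257.7, 174.0]), (0.65, [340.1, 289.2]), (0.63, [82.2, 156.7])] [[523.9, -118.4, 0.0], [393.5, -88.5, 0.0], [385.9, -246.0, 0.0], [527.0, 14.1, 0.0]]
lid_seat [(0.73, [349.7, 291.0]), (0.67, [80.2, 147.4]), (0.6, [266.2, 170.7]), (0.56, [182.9, 278.6])] [[387.5, -246.4, 16.0], [526.5, 16.4, 16.0], [393.4, -90.1, 16.0], [524.8, -121.3, 16.0]]
t 18.93 p [ 521.  -121.5  167. ] yaw -51.5 tilt rad/tan -0.0019 -0.015 F [ 0.9  0.8 -0.6] w 88.1
```

View pics/e1.png

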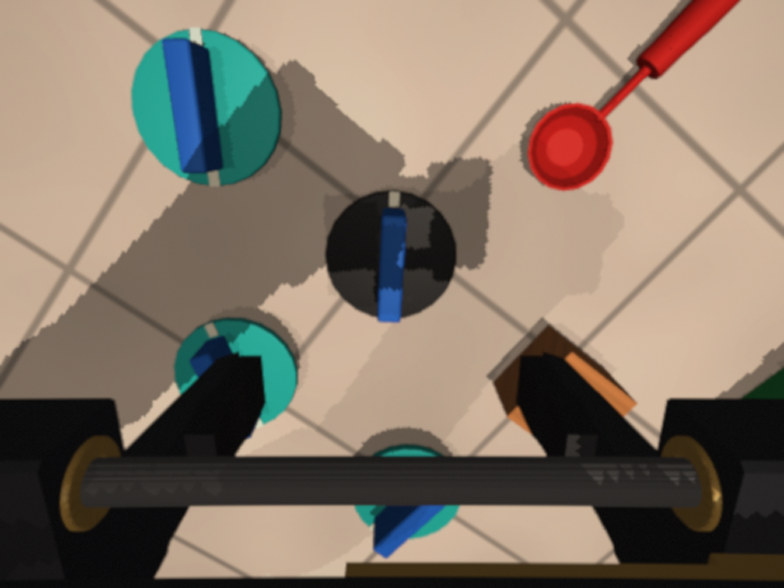

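```bash
python3 - <<'E'
from h import *
st=snap('wrist','e2',(125,240,225,335),6); print(st['eef_pos'],yaw(st))
E
```

```text
[ 520.99363491 -121.49570602  166.95601106] -51.47432315914247
```

View pics/e2.png

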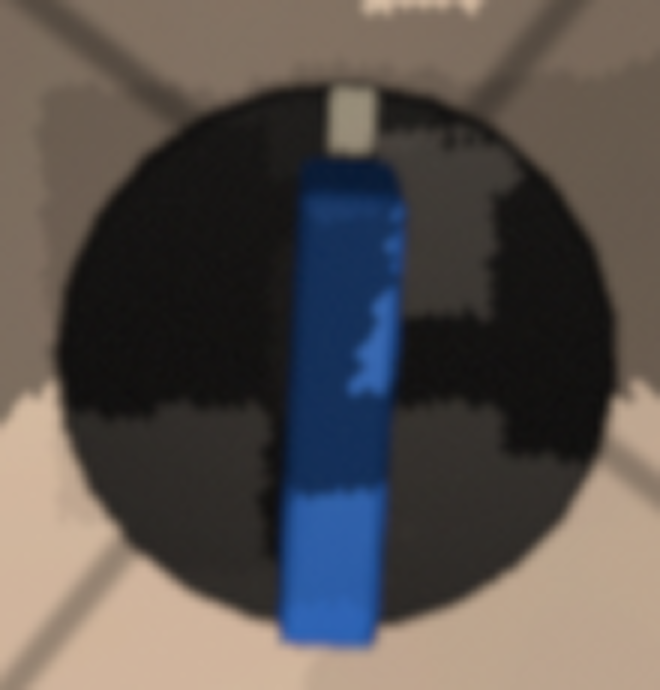

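```bash
python3 - <<'E'
from h import *
st=robot.state()
P=lambda x,y,z:onz('wrist',(125+y/6,225+x/6),z,st)
q=[P(*v,54) for v in((302,197),(405,200),(376,643),(282,640))]
f=(q[0]+q[1])/2;n=(q[2]+q[3])/2;d=f-n
print('bar c',(f+n)/2,np.linalg.norm(d),np.degrees(np.arctan2(d[1],d[0])), np.linalg.norm(q[0]-q[1]))
c=[P(58,365,22),P(614,365,22)];print('cap lr',c,(c[0]+c[1])/2)
t=P(352,87,24);b=P(330,628,24);print('cap tb',t,b,(t+b)/2)
d=t-(f+n)/2;print('ptr',np.degrees(np.arctan2(d[1],d[0])))
E
```

```text
bar c [ 526.05880709 -120.97114749   54.        ] 61.58596857240908 35.67903008454523 13.238538825450522
cap lr [array([500.48649186, -88.45096998,  22.        ]), array([ 551.73283157, -153.04296599,   22.        ])] [ 526.10966171 -120.74696798   22.        ]
cap tb [559.44409973 -96.86130278  24.        ] [ 493.28312643 -145.74283738   24.        ] [ 526.36361308 -121.30207008   24.        ]
ptr 35.83567284988807
```

```bash
S="python3 /tmp/s.py"
python3 -c "
from h import *
st=robot.state(); print(tool(np.array((526.1,-121,50))-st['eef_pos']))"
python3 -m jog '[{"linear":[0.0008,-0.0005,0.01],"spin":1,"gripper":0},{"linear":[0.0008,-0.0005,0.015],"spin":1,"gripper":0},{"linear":[0.0008,-0.0005,0.015],"spin":0.7,"gripper":0},{"linear":[0.0008,-0.0005,0.015],"spin":0,"gripper":0},{"linear":[0.0008,-0.0005,0.015],"spin":0,"gripper":0},{"linear":[0,0,0.015],"spin":0,"gripper":0},{"linear":[0,0,0.008],"spin":0,"gripper":0},{"linear":[0,0,0],"spin":0,"gripper":0}]'>/dev/null; $S
python3 -c "
from h import *
st=robot.state(); print(tool(np.array((526.1,-121,28))-st['eef_pos']))"
```

```text
[0.00560867 0.00201067 0.11691956]
t 19.98 p [ 521.7 -115.9   65.6] yaw -54.1 tilt rad/tan -0.005 -0.0141 F [ 0.3  0.1 -0.1] w 88.1
[0.00111737 0.00654259 0.03757628]
```

```bash
S="python3 /tmp/s.py"
python3 -m jog '[{"linear":[0.0006,0.003,0.008],"spin":0,"gripper":0},{"linear":[0.0005,0.0025,0.01],"spin":0,"gripper":0},{"linear":[0,0.001,0.008],"spin":0,"gripper":0},{"linear":[0,0,0],"spin":0,"gripper":0}]'>/dev/null; $S
python3 -c "
from h import *
st=robot.state(); print(tool(np.array((526.1,-121,28))-st['eef_pos']))"
```

```text
t 20.48 p [ 527.4 -121.6   38.6] yaw -54.2 tilt rad/tan -0.0028 -0.0142 F [-0.1  1.   0.5] w 88.2
[-0.00059969 -0.0013628   0.01060169]
```

```bash
S="python3 /tmp/s.py"
python3 -m jog '[{"linear":[-0.0006,-0.0012,0.006],"spin":0,"gripper":0},{"linear":[0,0,0.0045],"spin":0,"gripper":0},{"linear":[0,0,0],"spin":0,"gripper":0}]'>/dev/null; $S
python3 -c "
from h import *
snap('wrist','e3')"
```

```text
t 20.85 p [ 526.2 -121.    27.6] yaw -54.1 tilt rad/tan -0.0025 -0.0141 F [ 0.3  0.5 -0.7] w 88.4
```

View pics/e3.png

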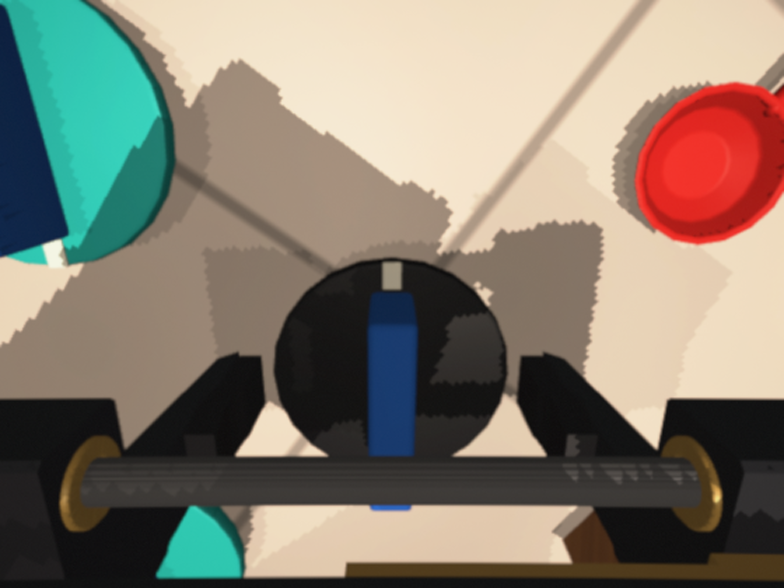

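Lid bar is centred between the fingers (pointer at col 392 of 784) and aligned. Closing.

```bash
S="python3 /tmp/s.py"
python3 -m jog '[{"linear":[0,0,0],"spin":0,"gripper":150},{"linear":[0,0,0],"spin":0,"gripper":255},{"linear":[0,0,0],"spin":0,"gripper":255},{"linear":[0,0,0],"spin":0,"gripper":255},{"linear":[0,0,0],"spin":0,"gripper":255},{"linear":[0,0,0],"spin":0,"gripper":255},{"linear":[0,0,0],"spin":0,"gripper":255}]'>/dev/null; $S
python3 -m jog '[{"linear":[0,0,0],"spin":0,"gripper":255}]'>/dev/null; $S
python3 -m jog '[{"linear":[0,0,-0.01],"spin":0,"gripper":255},{"linear":[0,0,-0.02],"spin":0,"gripper":255},{"linear":[0,0,-0.025],"spin":0,"gripper":255},{"linear":[0,0,-0.025],"spin":0,"gripper":255},{"linear":[0,0,-0.025],"spin":0,"gripper":255},{"linear":[0,0,-0.025],"spin":0,"gripper":255},{"linear":[0,0,-0.02],"spin":0,"gripper":255},{"linear":[0,0,-0.01],"spin":0,"gripper":255}]'>/dev/null; $S
python3 -c "
from h import *
snap('wrist','e4')
plan((596,216,190),-79.3,14)"
```

```text
t 21.77 p [ 526.8 -121.1   28.3] yaw -54.2 tilt rad/tan -0.0013 -0.014 F [ 0.1 -0.1  0.5] w 20.0
t 21.9 p [ 526.7 -121.    28.3] yaw -54.2 tilt rad/tan -0.0013 -0.014 F [-0.2  0.3  0.2] w 13.5
t 22.9 p [ 525.2 -118.5  195.3] yaw -54.1 tilt rad/tan -0.0046 -0.0144 F [-0.1 -0.2 -2.8] w 13.8
from [ 525.8 -118.7  196.1] yaw -54.1 d [ 70.2 334.7  -6.1] dphi -25.2 per row norm 24.4 spin/row 1.8
[0.0181, -0.0164, 0.0004] 1.8
[0.0175, -0.017, 0.0004] 1.8
[0.017, -0.0175, 0.0004] 1.8
[0.0164, -0.0181, 0.0004] 1.8
[0.0159, -0.0186, 0.0004] 1.8
[0.0153, -0.0191, 0.0004] 1.8
[0.0147, -0.0195, 0.0004] 1.8
[0.0141, -0.02, 0.0004] 1.8
[0.0134, -0.0204, 0.0004] 1.8
[0.0128, -0.0208, 0.0004] 1.8
[0.0121, -0.0212, 0.0004] 1.8
[0.0114, -0.0216, 0.0004] 1.8
[0.0108, -0.0219, 0.0004] 1.8
[0.0101, -0.0223, 0.0004] 1.8
```

View pics/e4.png

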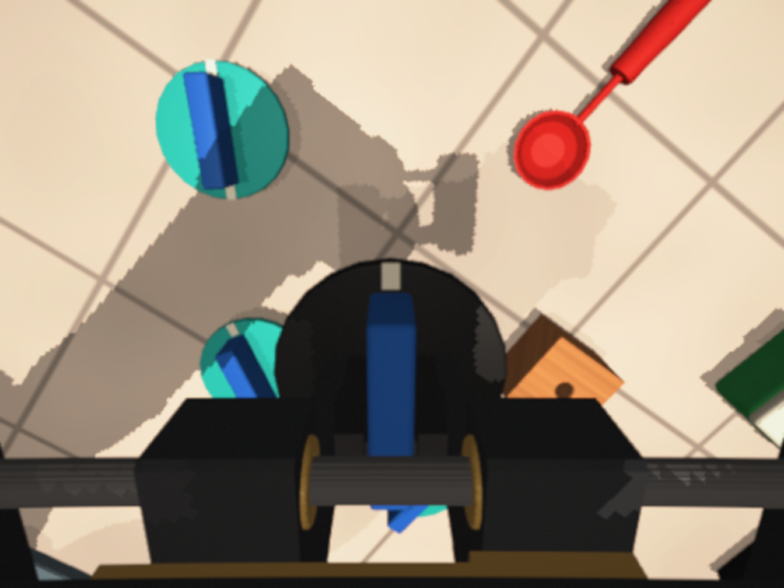

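```bash
S="python3 /tmp/s.py"
python3 -m jog '[{"linear":[0.01,-0.009,0.0004],"spin":1.8,"gripper":255},{"linear":[0.018,-0.017,0.0004],"spin":1.8,"gripper":255},{"linear":[0.017,-0.0175,0.0004],"spin":1.8,"gripper":255},{"linear":[0.0165,-0.018,0.0004],"spin":1.8,"gripper":255},{"linear":[0.016,-0.0185,0.0004],"spin":1.8,"gripper":255},{"linear":[0.0155,-0.019,0.0004],"spin":1.8,"gripper":255},{"linear":[0.015,-0.0195,0.0004],"spin":1.8,"gripper":255},{"linear":[0.0145,-0.02,0.0004],"spin":1.8,"gripper":255}]'>/dev/null; $S
python3 -m jog '[{"linear":[0.0135,-0.02,0.0004],"spin":2,"gripper":255},{"linear":[0.013,-0.021,0.0004],"spin":2,"gripper":255},{"linear":[0.012,-0.021,0.0004],"spin":2,"gripper":255},{"linear":[0.006,-0.01,0.0004],"spin":2,"gripper":255},{"linear":[0,0,0],"spin":1.8,"gripper":255},{"linear":[0,0,0],"spin":0,"gripper":255}]'>/dev/null; $S
python3 - <<'E'
from h import *
st=snap('wrist','f1')
for n,z in dict(jar_mouth=125,grinder=0,fork_top=66).items():
    m=marks('wrist',n); print(n,m,[onz('wrist',c,z,st).round(1).tolist() for s,c in m])
print(st['eef_pos'],yaw(st))
E
$S
```

```text
t 23.95 p [562.8  64.2 184.7] yaw -69.3 tilt rad/tan -0.0178 -0.0134 F [ 0.3  0.1 -1. ] w 14.2
t 24.7 p [579.7 150.2 176.4] yaw -79.2 tilt rad/tan -0.0281 -0.0104 F [-0.   0.1 -0.8] w 13.6
jar_mouth [(0.9, [186.9, 176.4])] [[595.6, 215.4, 125.0]]
grinder [(0.64, [147.4, 211.8])] [[598.6, 216.5, 0.0]]
fork_top [(0.76, [162.0, 318.4])] [[615.4, 125.2, 66.0]]
[579.65615807 150.16048286 176.35875922] -79.24383963693653
t 24.9 p [580.  150.2 176.9] yaw -79.3 tilt rad/tan -0.0271 -0.01 F [-0.7  1.  -1.9] w 13.8
```

View pics/f1.png

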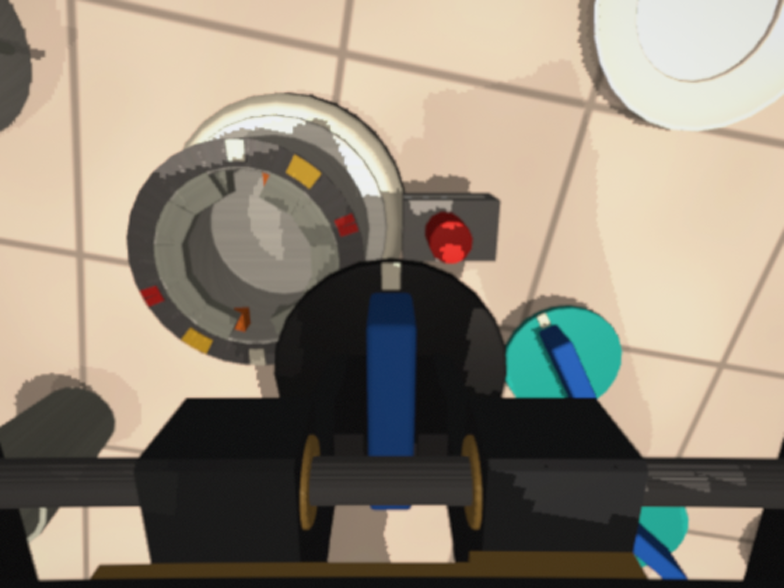

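```bash
S="python3 /tmp/s.py"
python3 -m jog '[{"linear":[0,-0.003,-0.015],"spin":0,"gripper":255},{"linear":[0,-0.006,-0.02],"spin":0,"gripper":255},{"linear":[0,-0.006,-0.02],"spin":0,"gripper":255},{"linear":[0,-0.006,-0.02],"spin":0,"gripper":255},{"linear":[0,-0.006,-0.02],"spin":0,"gripper":255},{"linear":[0,-0.006,-0.015],"spin":0,"gripper":255},{"linear":[0,0,0],"spin":0,"gripper":255}]'>/dev/null; $S
python3 -m jog '[{"linear":[0,0,0.045],"spin":0,"gripper":255},{"linear":[0,0,0.03],"spin":0,"gripper":255}]'>/dev/null; $S
python3 -m jog '[{"linear":[0,0,0],"spin":0,"gripper":255}]'>/dev/null; $S
python3 -m jog '[{"linear":[0,0,0],"spin":0,"gripper":255}]'>/dev/null; $S
```

```text
t 25.77 p [577.3 185.3 296.7] yaw -79.3 tilt rad/tan -0.022 -0.008 F [ 0.4  0.5 -1.7] w 13.5
t 26.02 p [577.5 184.2 222. ] yaw -79.3 tilt rad/tan -0.0169 -0.0084 F [-0.5  0.5 -2.1] w 13.8
t 26.15 p [575.7 183.1 219.5] yaw -79.4 tilt rad/tan -0.0224 -0.0089 F [-0.9  0.2 -1.3] w 13.4
t 26.27 p [576.1 183.  220.1] yaw -79.4 tilt rad/tan -0.022 -0.0089 F [-0.6  0.3 -1.5] w 13.8
```

```bash
S="python3 /tmp/s.py"
python3 -c "
from h import *
st=robot.state(); print(tool(np.array((596.3,216,165))-st['eef_pos']), st['ee_rot'][:,2])"
```

```text
[ 0.02709373 -0.02929429  0.0542066 ] [-0.0182551  -0.01512649 -0.99971893]
```

```bash
S="python3 /tmp/s.py"
python3 -m jog '[{"linear":[0.005,-0.0055,0.01],"spin":0,"gripper":255},{"linear":[0.0055,-0.006,0.012],"spin":0,"gripper":255},{"linear":[0.0055,-0.006,0.012],"spin":0,"gripper":255},{"linear":[0.0055,-0.006,0.01],"spin":0,"gripper":255},{"linear":[0.0055,-0.006,0.005],"spin":0,"gripper":255},{"linear":[0,0,0],"spin":0,"gripper":255},{"linear":[0,0,0],"spin":0,"gripper":255}]'>/dev/null; $S
python3 -c "
from h import *
st=robot.state(); print(tool(np.array((596.3,216,152))-st['eef_pos']), st['ee_rot'][:,2])
snap('wrist','g1'); snap('side','g1s',(170,340,110,300),4)"
```

```text
t 27.15 p [599.1 220.  168.6] yaw -79.3 tilt rad/tan -0.0191 -0.0076 F [ 0.5 -0.3 -1.3] w 13.9
[-0.00322617  0.00319052  0.01667539] [-0.01531648 -0.01366655 -0.99978929]
```

View pics/g1.png

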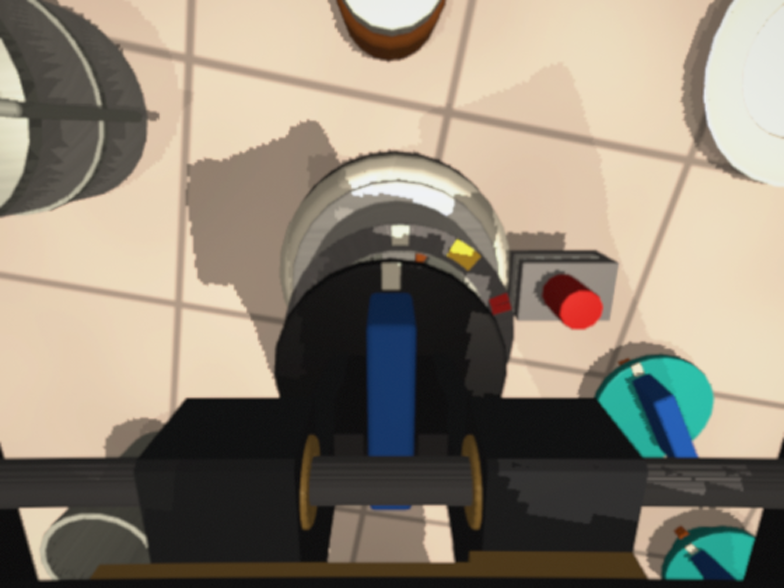

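View pics/g1s.png

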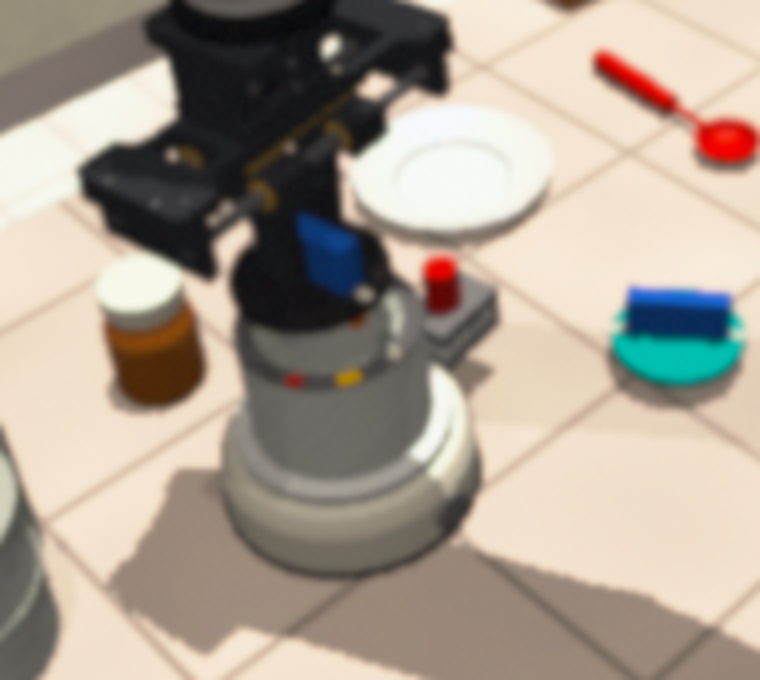

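```bash
S="python3 /tmp/s.py"
python3 -c "
from h import *
st=robot.state(); w=onz('wrist',(167.9,285.7),125,st);print(st['eef_pos'],w,w-45.5*np.array([np.cos(np.radians(10.7)),np.sin(np.radians(10.7)),0]))
y=onz('wrist',(253/1.4,463/1.4),125,st);print('yel',y, np.degrees(np.arctan2(y[1]-216,y[0]-596)))"
python3 -m jog '[{"linear":[-0.0018,0.0017,0.005],"spin":0,"gripper":255},{"linear":[-0.0014,0.0014,0.006],"spin":0,"gripper":255},{"linear":[0,0,0.003],"spin":0,"gripper":255},{"linear":[0,0,0],"spin":0,"gripper":255}]'>/dev/null; $S
python3 -c "
from h import *
st=robot.state(); print(tool(np.array((596.2,216,146))-st['eef_pos']), st['ee_rot'][:,2])"
```

```text
[599.12817591 219.93109886 168.7520122 ] [640.43830348 223.70324905 125.        ] [595.72942124 215.25541805 125.        ]
yel [637.81203017 196.75989936 125.        ] -24.709856789882657
t 27.75 p [596.2 214.9 154.3] yaw -79.4 tilt rad/tan -0.0185 -0.008 F [ 0.   0.6 -2.7] w 13.6
[ 0.00037288 -0.00113746  0.00829358] [-0.01468265 -0.01379845 -0.99979699]
```

```bash
S="python3 /tmp/s.py"
python3 -m jog '[{"linear":[0.0002,-0.001,0.003],"spin":0,"gripper":255},{"linear":[0,0,0.003],"spin":0,"gripper":255}]'>/dev/null; $S
python3 -m jog '[{"linear":[0,0,0.002],"spin":0,"gripper":255},{"linear":[0,0,0.002],"spin":0,"gripper":255}]'>/dev/null; $S
```

```text
t 28.0 p [596.4 216.2 148.3] yaw -79.4 tilt rad/tan -0.0177 -0.0078 F [ 0.   0.5 -2.1] w 13.7
t 28.25 p [596.3 216.2 143.9] yaw -79.4 tilt rad/tan -0.0178 -0.0078 F [-0.7 -0.9 -0.9] w 13.7
```

```bash
S="python3 /tmp/s.py"
python3 -m jog '[{"linear":[0,0,0.002],"spin":0,"gripper":255},{"linear":[0,0,0.002],"spin":0,"gripper":255}]'>/dev/null; $S
python3 -m jog '[{"linear":[0,0,0.0015],"spin":0,"gripper":255},{"linear":[0,0,0.0015],"spin":0,"gripper":255}]'>/dev/null; $S
```

```text
t 28.5 p [596.3 216.1 139.7] yaw -79.4 tilt rad/tan -0.0177 -0.0078 F [ 0.6  0.3 -1.3] w 13.5
t 28.75 p [596.2 216.  137.3] yaw -79.4 tilt rad/tan -0.0181 -0.008 F [-5.5 -3.6 12.7] w 14.0
```

```bash
S="python3 /tmp/s.py"
python3 -m jog '[{"linear":[0,0,0.003],"spin":0,"gripper":255},{"linear":[0,0,0.003],"spin":0,"gripper":255}]'>/dev/null; $S
python3 -c "
from h import *
snap('side','h1s',(170,340,110,300),4);snap('wrist','h1')"; $S
```

```text
t 29.0 p [596.2 216.  137.2] yaw -79.5 tilt rad/tan -0.0178 -0.0084 F [-8.9 -4.6 22.1] w 13.4
t 29.1 p [596.2 216.  137.2] yaw -79.5 tilt rad/tan -0.0177 -0.0083 F [-8.9 -4.8 20.5] w 13.7
```

View pics/h1s.png

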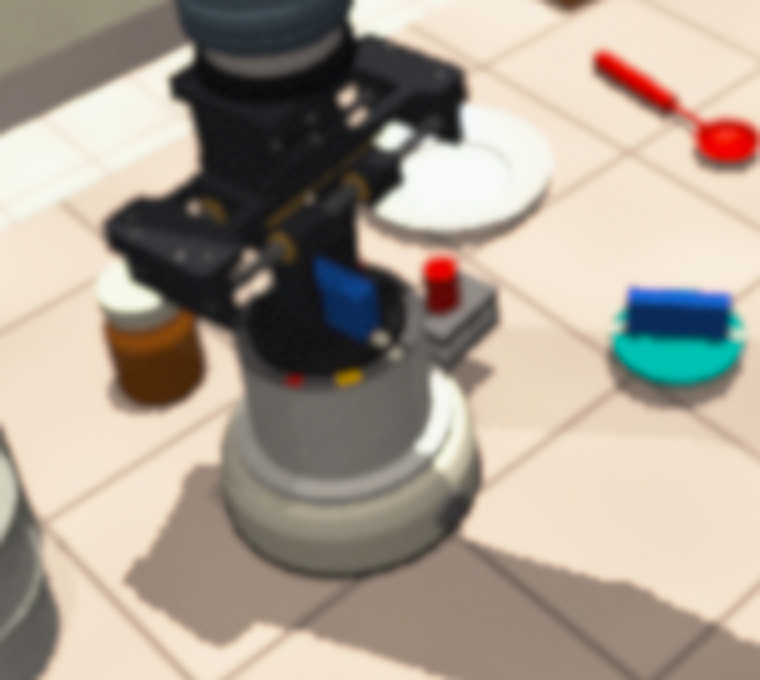

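View pics/h1.png

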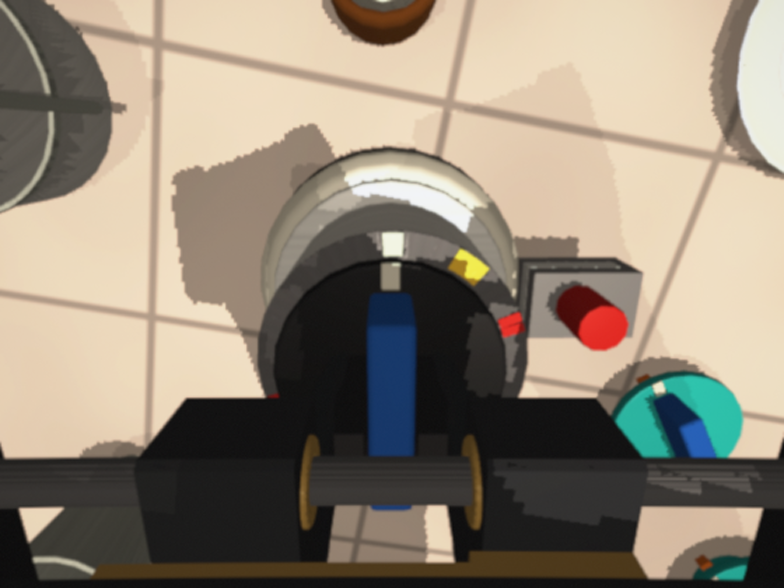

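```bash
S="python3 /tmp/s.py"
python3 -c "
from rig import robot
print(robot.state()['joints'].round(2))"
python3 -m jog '[{"linear":[0,0,-0.0002],"spin":2,"gripper":255},{"linear":[0,0,0.0005],"spin":3,"gripper":255},{"linear":[0,0,0.0005],"spin":3,"gripper":255}]'>/dev/null; $S
python3 -m jog '[{"linear":[0,0,0.0005],"spin":3,"gripper":255},{"linear":[0,0,0.0005],"spin":3,"gripper":255},{"linear":[0,0,0.0005],"spin":3,"gripper":255}]'>/dev/null; $S
```

```text
[-0.31  0.64 -0.16  1.64  0.13  0.89 -1.91]
t 29.48 p [596.8 215.2 137.6] yaw -87.8 tilt rad/tan -0.0163 -0.0095 F [-1.3 -1.4  2.9] w 13.7
t 29.85 p [596.8 215.  137.5] yaw -97.1 tilt rad/tan -0.0167 -0.0099 F [-2.6 -1.1  5.5] w 13.6
```

```bash
S="python3 /tmp/s.py"
python3 -m jog '[{"linear":[0,0,0.0007],"spin":3,"gripper":255},{"linear":[0,0,0.0007],"spin":3,"gripper":255},{"linear":[0,0,0.0007],"spin":3,"gripper":255},{"linear":[0,0,0.0007],"spin":3,"gripper":255}]'>/dev/null; $S
python3 -m jog '[{"linear":[0,0,0.0007],"spin":2,"gripper":255},{"linear":[0,0,0.0007],"spin":2,"gripper":255}]'>/dev/null; $S
```

```text
t 30.35 p [596.7 215.  137.6] yaw -109.5 tilt rad/tan -0.0168 -0.0106 F [-3.5 -1.3  5.3] w 13.7
t 30.6 p [596.7 214.9 137.6] yaw -113.6 tilt rad/tan -0.0169 -0.0109 F [-1.7 -1.4  6. ] w 13.5
```

```bash
python3 -c "
from h import *
st=snap('wrist','i1'); print(yaw(st))
snap('side','i1s',(190,320,120,280),5);snap('top','i1t',(160,270,140,280),5)"; python3 /tmp/s.py; python3 -c "
import cv2
t=cv2.imread('pics/i1.png');cv2.imwrite('pics/i1z.png',cv2.resize(t[150:420,200:600],None,fx=2,fy=2,interpolation=cv2.INTER_CUBIC))"
```

```text
-113.60963168177751
t 30.75 p [596.7 215.  137.6] yaw -113.6 tilt rad/tan -0.0168 -0.011 F [-2.8 -0.7  5.7] w 13.9
```

View pics/i1z.png

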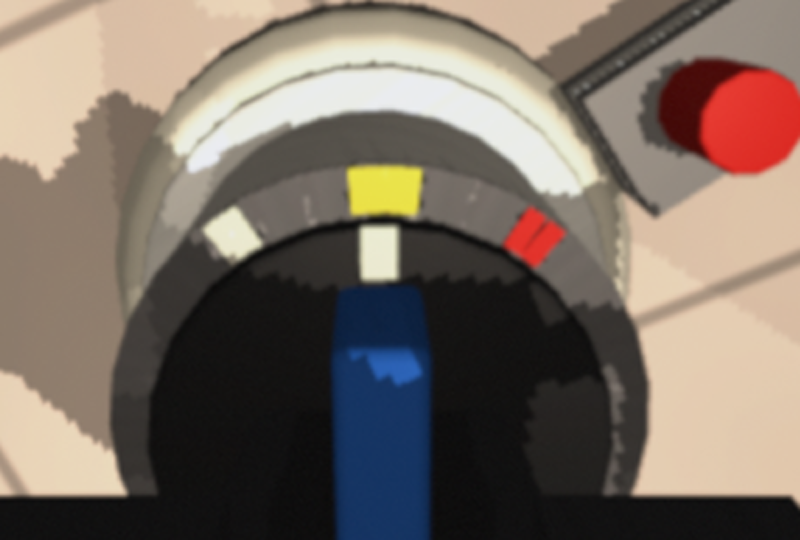

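View pics/i1s.png

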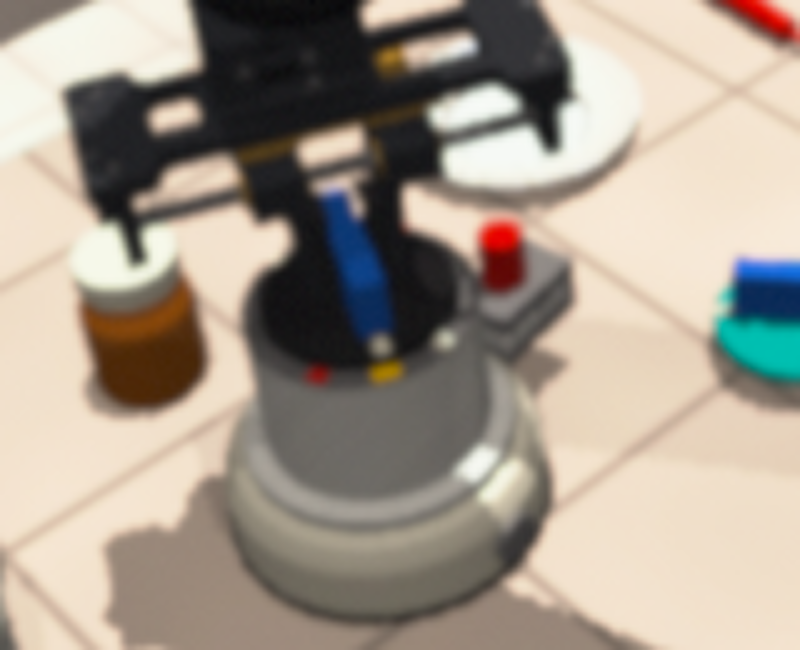

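```bash
S="python3 /tmp/s.py"
python3 -m jog '[{"linear":[-0.0002,-0.0003,0.0012],"spin":0.7,"gripper":255},{"linear":[0,0,0.0012],"spin":0.2,"gripper":255},{"linear":[0,0,0.0012],"spin":0.1,"gripper":255}]'>/dev/null; $S
python3 -c "
from h import *
for i in range(8): snap('wrist','j1')
snap('top','j1t'); print(robot.state()['qd'].round(4), robot.state()['ft_torque'].round(2))
import cv2
t=cv2.imread('pics/j1.png');cv2.imwrite('pics/j1z.png',cv2.resize(t[150:420,200:600],None,fx=2,fy=2,interpolation=cv2.INTER_CUBIC))"; $S
```

```text
t 31.12 p [596.6 214.9 137.5] yaw -114.6 tilt rad/tan -0.017 -0.0118 F [-4.7 -2.1  9.1] w 13.7
[ 0.0001  0.0009  0.0017 -0.      0.0011  0.0005 -0.002 ] [-0.15  0.94  0.38]
t 31.57 p [596.6 214.9 137.5] yaw -114.6 tilt rad/tan -0.017 -0.0118 F [-5.  -2.7  9.8] w 13.8
```

View pics/j1z.png

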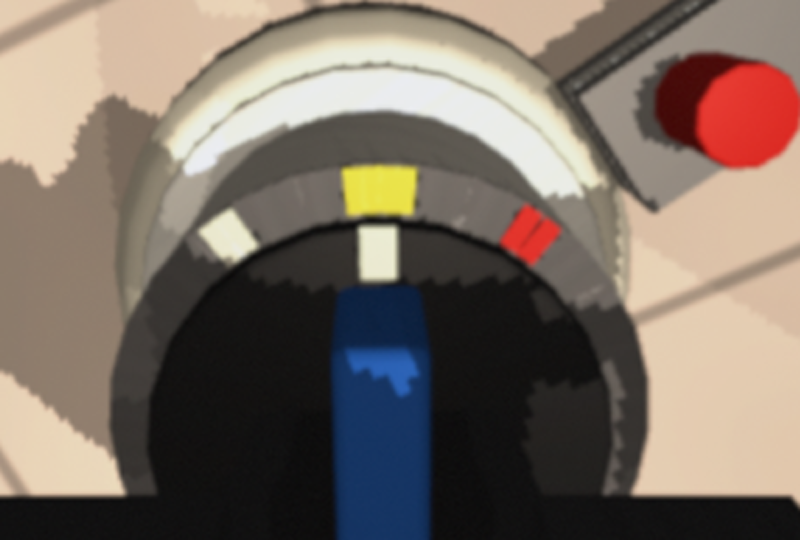

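View pics/j1t.png

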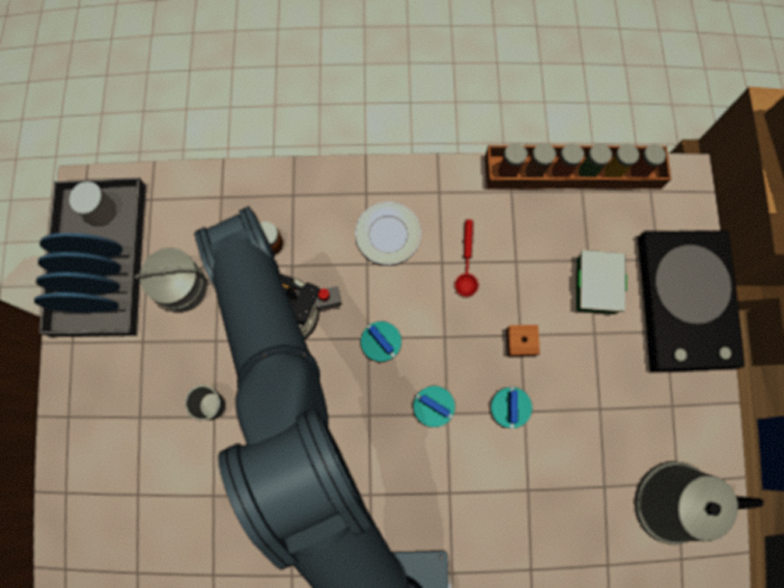

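```bash
S="python3 /tmp/s.py"
python3 -m jog '[{"linear":[0,0,0.002],"spin":0,"gripper":255},{"linear":[0,0,0.002],"spin":0.1,"gripper":255}]'>/dev/null; $S
python3 -c "
from h import *
for i in range(10): snap('wrist','k1',(107,300,143,430),2.5)"; $S
```

```text
t 31.82 p [596.7 214.8 137.3] yaw -114.7 tilt rad/tan -0.0168 -0.0121 F [-6.2 -3.8 16. ] w 13.5
t 32.33 p [596.7 214.8 137.3] yaw -114.6 tilt rad/tan -0.0167 -0.0121 F [-6.6 -3.5 14.6] w 14.0
```

View pics/k1.png

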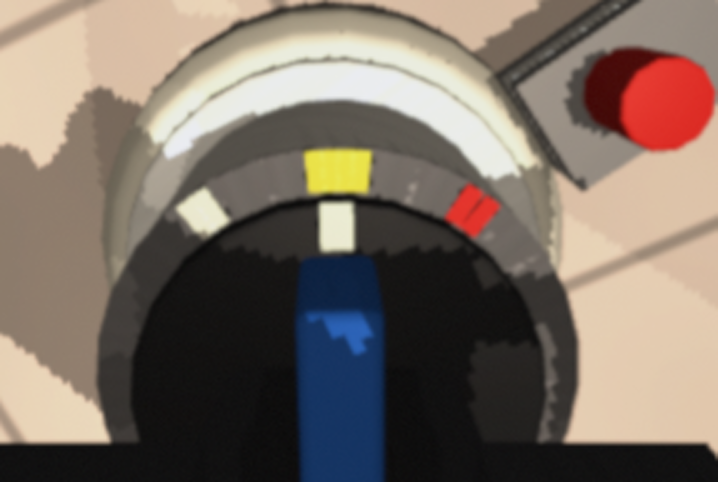

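The pointer (col 337, row 227) stands in the middle of the yellow mark (cols 305–371). The arm is steady, so I'm handing in.

```bash
python3 -c "
from rig import robot
print(robot.sign_off())"; python3 /tmp/s.py
```

```text
the job is handed in; nothing more can be done
None
the job is handed in; nothing more can be done
```

The grinder is ready for a pulse, and I handed the job in at about 32 s, still gripping the lid on the yellow marks.

- **Pin:** I moved it from its block into the fork and pressed until the head met the fork with about 14 N. The tool stopped at 70.3 mm, against 70.4 mm expected for a seated head. A picture after release shows the red head on the fork.
- **Lid:** I lowered the black lid into the slots and it stopped at the expected seated height (137.2–137.3 mm). I then twisted it clockwise about 35° in small steps, and it never went near the red lock marks.
- **Last check:** The visible white pointer stands in the middle of its yellow mark. Tool yaw held steady at -114.6°, with about 15 N of downward push, for half a second before hand-in.
- **Other things on the counter:** I touched nothing else. The last top view shows the bystanders and the turquoise look-alikes where they started, except that the arm hides part of the view around the grinder.

**What was not perfect:** The tool picked up a small tilt of about 1° during the moves and I could not remove it fully. The two estimates of the fork hole's position, from the camera and from the jar's geometry, differed by about 2 mm. Neither stopped the parts from seating.

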